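# Guide a floating flange to its landing disc with a hand pusher

## Robot

A 6-joint arm with a two-finger parallel gripper is mounted at the origin on the work surface. World frame = base frame: x ahead of the robot, y to its left, z up, the work surface at z = 0. Lengths are in m, angles in degrees, forces in N, time in s.
With the tool pointing down it reaches from about 0.4 to 0.825 m from the base axis. Payload 7 kg.
Tool frame: the origin (TCP) lies midway between the tips of the shut fingers; the grasp point (between the pads) lies 19 mm behind it; z points along the fingers, y is the line along which they close (so a half turn about z gives the same grasp; the last joint's range is limited). The gripper opens to 88 mm and grips with 3 to 60 N. Pads are 19 mm wide; open, the fingers measure 130 mm over their backs; the gripper's body (78 mm by 193 mm) begins 47 mm behind the grasp point.
Start: joints at [16.507, 20.546, 0.682, 0, -70.136, -16.507], TCP at [0.675, -0, 0.197] pointing down, gripper open.
Joint ranges: [-176.03, 176.03], [-82.01, 121.73], [-58.28, 71.71], [-173.87, 95.51], [-174.79, -0.11], [-173.66, 173.66]. Speed limits (degrees/s): [136.94, 136.94, 172.46, 180, 180, 180].

## Interface

Orientations are given as [roll, pitch, yaw] about the fixed x, y, z axes, in that order (R = Rz(yaw) Ry(pitch) Rx(roll)).
In Python, from plant import get_state, optics, order gives the robot as it stands. The module is installed in compiled form; this text tells all that it offers.
- The arm moves only by the tool send_rows, never from a script. Its argument "moves" is a list of rows, each an object with "slide": the shift along the tool's x, y, z as a fraction of full scale, a list of three; "turn": the turn about the tool's z as a fraction of full scale; "gripper": the opening, from 0 (shut) to 1 (fully open). A call has exactly 5 rows; each row is the pose to reach, as a shift and turn from the pose commanded when the call began, along the tool's axes at that moment; what a row does not reach only later rows make up. Full scale, the value 1, is 150 mm for a shift and 90 degrees for a turn. A row lasts 1/12 s, in which the tool goes at most 41.7 mm and 7.16 degrees, less where a joint would pass 70% of its speed; a pose out of reach is approached as far as the arm can. A call with a number of a shift or a turn outside -1 to 1 is refused whole. A call with a gripper value outside its range is refused whole. The fingers move at their own pace and stop on an object; "newtons" is the grip in N (left out, the last holds). Time passes only in rows, so rows that repeat a pose let the fingers close, or fill a call up. It gives the time, the measured TCP pose, the force, the opening and the grip force at its end, in the units of the state.
- get_state(): the state, without advancing time (a new reading comes with each control period).
- optics.capture(name): name is "scene" or "side" or "wrist"; returns a dict with "img" (420x560x3 uint8, red, green, blue), "intrinsics" (3x3 intrinsics, pixels), "origin" and "attitude" of the camera in the world. Camera axes: x right, y down, z forward; pixel columns grow to the right and rows downward; lengths in m; the calibration is good to about 2 mm. The wrist camera is an equidistant fisheye: a pixel r from the principal point sees the ray r / f radians off the axis. A picture is of the moment at which its call begins. There is no depth.
- order.close_job(): hands the job in; it is judged then, once.
Trained networks look in the newest picture that a camera, given by its name, has taken for a name from the list of things; names that differ only in an ending like _2 or _b are one class to them, and where a whole thing is asked for, a point or a joint stands for the part that bears it (a point fixed in the world has none). Each returns a list of dicts, best first, with "p" (0 to 1); they miss things now and then, are a little off and sometimes report something else, mostly with a low value. They report only what shows in the picture. A call takes as long as a camera call. They do not tell look-alikes from the thing itself.
- optics.look_for(camera, name): "location" ([x, y, z] in m, in world coordinates, good to about 4 mm: the middle of the surface that is visible of it).
The state is a dict: "time_s": time; "joints": joint angles; "qd": joint speeds; "joint_torque": joint torques, N m; "tcp_pos": TCP position; "eef_rot": TCP orientation; "contact_force": force on the tool from outside, world axes, zero at the start; "moment": the same for the moment, N m; "gripper_width": finger opening in m; "gripper_force": force on a finger pad.
Only numpy, scipy, OpenCV 4.12 (cv2) and the standard library are available. Lean on these libraries where they do the work, as an engineer would, in place of code of your own. Each camera call takes 0.05 s, during which the arm holds its last target. There are 200 camera calls.

## Task

Pick up the hand pusher by its handle and, with the side of its nylon foot against the rim of the heavy steel flange, guide the flange across the ball-transfer plate, past the standing stack of bushings without touching it, until it comes to rest centred on the flat landing disc. Make it one steady, gentle push of about 1 to 7 N that neither stops nor loses the rim until the flange is close enough to glide out onto the disc: no knocks, no shoving it off, never into the end stops, and nothing but the pusher touches the flange. At the end stand the pusher upright on the bench, off the plate, and let go.

Things in the scene. Friction and masses are not known exactly. Their poses are not given: they have to be found in the camera images.
- flange: The load: plain round steel flange, 180 mm diameter, on a smaller black pallet (110 mm diameter, 10 mm high) floating on the plate's balls, at rest near the plate's -y end. Origin on its axis at the pallet's underside (z 0.025 m). Smooth cylindrical rim 10 to 54 mm above the origin (z 0.035 to 0.079); on top a boss 90 mm wide, 6 mm high. Cannot tip or be lifted.
- flange_axis (a point): Point on the flange's axis at mid-rim height (z 0.057). How it moves: glides freely in all horizontal directions and spins freely about this axis, so a push acts along the line from foot axis to flange axis, and it escapes sideways unless corrected (foot-rim friction about 0.2). Mass 11 kg (-20 to +25 %), drag 26 N per m/s, dry friction 0.3 N: let go at 0.1 m/s it coasts about 37 mm.
- plate: Fixed grey ball-transfer plate, 400 mm (its x) by 640 mm (its y), turned up to 0.1 rad; origin: centre of its underside. Top at z 0.020 m, balls up to 0.0245, steel rim 10 mm wide up to 0.030. End stops: the flange's axis gets no farther than 130 mm from the plate's centre along the plate's x and 250 mm along its y.
- landing: Landing disc: flat bare-metal disc without balls, 184 mm in diameter, with a dark edge (200 mm over all) and a small dark centre spot, let into the plate near its +y end. Origin at its centre, z 0.020 m. Only a mark: nothing there stops or holds the flange.
- stack: Bystander: brass bushings, one solid piece, 60 mm diameter, 57 mm high, 1 kg, standing loose on the plate between start and landing, towards the plate's +x side. The flange must be guided round it on its -x (robot's) side; flange axis to stack axis is 120 mm when they touch. Origin at the centre of its underside, z 0.020 m.
- pusher: Hand pusher, 0.3 kg, standing upright on the bench off the plate's -y end: round white nylon foot, 60 mm diameter, 40 mm high; above it a square wooden handle 26 x 26 mm, from 40 to 132 mm above the underside. Origin at the centre of the foot's underside, z up the handle, x and y square to its faces. Foot axis to flange axis is 120 mm when they touch.
Mind the look-alikes: they are no part of the job. Of the things that look like the pusher, the largest one is meant.

How it is judged (in metres and radians):
On the way, in this order (a step that is already met when the one before it is completed fails the run):
1. the pusher is picked up off the bench (height (world z) of pusher above 0.02 m and contact force between the fingers and pusher above 2 N), for 0.2 s.
2. the flange is kept moving at 0.03 to 0.25 m/s with the pusher pressed on its rim at 1 to 7 N, without a break for 2.5 s (contact force between pusher and flange between 1 and 7 N and linear speed of flange between 0.03 and 0.25 m/s), for 2.5 s.
3. the flange is at rest centred on the landing disc (horizontal distance between flange and landing below 0.02 m and linear speed of flange below 0.01 m/s), for 0.5 s.
At the end, for the whole second after the job is handed in: The flange rests with its axis within 20 mm of the landing disc's centre (slower than 10 mm/s), the bushing stack is within 10 mm of where it was, and the pusher stands upright (within 0.1 rad) and still on the bench, released (all of step 3 and angle between pusher's own z axis and vertical below 0.1 rad and height (world z) of pusher below 0.008 m and linear speed of pusher below 0.02 m/s and distance of stack from where it was at the start of the episode below 0.01 m); the robot touches nothing.
It fails at once if the flange is knocked: the pusher presses on it with more than 14 N (contact force between pusher and flange above 14 N).
It fails at once if the flange runs away (faster than 0.3 m/s) or into an end stop (linear speed of flange above 0.3 m/s or x of flange in the frame of plate above 0.128 m or x of flange in the frame of plate below -0.128 m or y of flange in the frame of plate above 0.248 m or y of flange in the frame of plate below -0.248 m).
It fails at once if on the middle of the plate (120 mm before to 50 mm past its centre) the pusher loses the rim (under 0.2 N) or the flange stalls (under 0.015 m/s) (y of flange in the frame of plate between -0.12 and 0.05 m and (contact force between pusher and flange below 0.2 N or linear speed of flange below 0.015 m/s)).
It fails at once if the robot or its fingers touch the flange (contact force between any of the arm, the fingers and flange above 0.5 N).
It fails at once if the bushing stack is pushed or tipped (distance of stack from where it was at the start of the episode above 0.01 m or angle between stack's own z axis and vertical above 0.15 rad).
It also fails if it takes over 67 s, if anything falls off the work surface, if the arm or the gripper's body presses on something with over 40 N, if the wrist force passes 120 N, or if a joint passes its speed limit or range.

## Working session

There is one attempt and no reset: what is moved stays moved. The work goes in short steps, Python scripts to look and compute and a tool call to move; the robot and the scene stay as the last step left them, time stands still between calls to the robot, and variables do not carry over. Pictures are saved under pics/ and viewed, at most 10 in all, crops included, and the job is handed in when it is done.

Besides the shell and the picture viewer there is one more tool, called as name(argument=value, ...), one argument or row to a line, values as JSON. send_rows: Moves the arm, as the interface text tells. Shift numbers are shares of 150 mm and turn numbers shares of 90 degrees, none past 1 either way. Its arguments: {"type":"object","properties":{"moves":{"type":"array"},"newtons":{"type":"number"}},"required":["moves"]}

```bash
mkdir -p pics; cat > h.py <<'E'
import numpy as np, cv2
from plant import get_state, optics, order
def cap(cam):
    d=optics.capture(cam); return d
def rot(d):
    a=np.array(d['attitude'],float)
    if a.shape==(3,3): return a
    from scipy.spatial.transform import Rotation as R
    return R.from_euler('xyz',a,degrees=True).as_matrix() if a.size==3 else R.from_quat(a).as_matrix()
def proj(d,p):
    q=rot(d).T@(np.array(p,float)-np.array(d['origin'])); K=np.array(d['intrinsics']); q=K@q; return q[:2]/q[2]
def unproj(d,uv,z):
    K=np.array(d['intrinsics']); r=rot(d)@np.linalg.solve(K,[uv[0],uv[1],1.]); o=np.array(d['origin'])
    return o+r*(z-o[2])/r[2]
def save(n,img): cv2.imwrite('pics/'+n,img[:,:,::-1])
E
python3 - <<'E'
from h import *
print(get_state())
for c in ('scene','side'):
    d=cap(c); save(c+'0.png',d['img']); print(c,d['intrinsics'],d['origin'],d['attitude'])
    for n in ('flange','plate','landing','stack','pusher'):
        for r in optics.look_for(c,n): print(n,round(r['p'],2),np.round(r['location'],3),proj(d,r['location']).round())
E
```

```text
{'time_s': 0.0, 'joints': array([ 1.65065589e+01,  2.05908918e+01,  6.34043614e-01, -1.89196007e-02,
       -7.01349508e+01, -1.65073080e+01]), 'qd': array([-0.0409013 , -0.05624496, -0.04171989,  0.04683981, -0.11129974,
       -0.15761783]), 'joint_torque': array([-8.00930356e-04, -5.82726967e+01,  2.93058443e+01,  6.99745238e+00,
        6.93249181e-03, -2.06530804e-04]), 'tcp_pos': array([ 6.74472856e-01, -4.03864429e-05,  1.96034676e-01]), 'eef_rot': array([ 1.79906931e+02, -9.03331295e-03, -9.00071850e+01]), 'contact_force': array([-1.11312208, -0.87129481, -1.38203947]), 'moment': array([ 0.02301662, -0.00585215, -0.02495106]), 'gripper_force': 0.0, 'gripper_width': 0.08754207627303805}
scene [[506.5466051    0.         280.8951259 ]
 [  0.         506.5466051  202.94685224]
 [  0.           0.           1.        ]] [1.04441684 0.67988335 0.78229657] [-127.31606033    0.47385028  148.08179159]
flange 0.56 [ 0.629 -0.068  0.075] [264. 223.]
landing 0.75 [0.613 0.21  0.029] [347. 318.]
stack 0.76 [0.686 0.059 0.076] [272. 268.]
stack 0.72 [ 0.625 -0.068  0.076] [266. 223.]
pusher 0.49 [ 0.53  -0.303  0.028] [252. 176.]
side [[391.94145715   0.         278.83053447]
 [  0.         391.94145715 209.09939437]
 [  0.           0.           1.        ]] [0.28642341 0.62281215 0.58378696] [-125.24668724    1.14454474 -157.31758817]
flange 0.65 [ 0.598 -0.062  0.078] [273. 200.]
plate 0.73 [0.526 0.189 0.019] [256. 305.]
landing 0.61 [0.604 0.213 0.028] [213. 299.]
stack 0.72 [0.665 0.06  0.065] [222. 228.]
pusher 0.69 [ 0.608 -0.325  0.03 ] [306. 166.]
pusher 0.65 [ 0.521 -0.304  0.037] [334. 173.]
pusher 0.59 [ 0.529 -0.389  0.065] [340. 150.]
```

View pics/scene0.png

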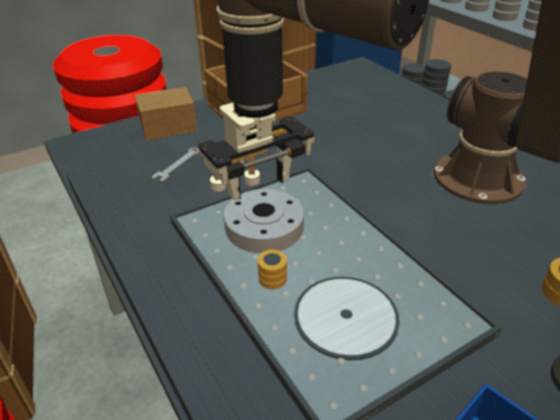

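View pics/side0.png

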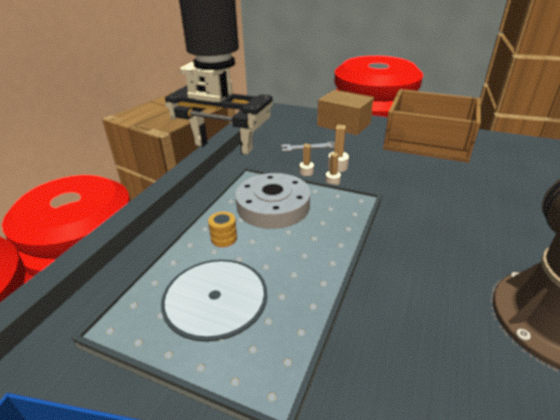

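Scene view: flange (264,215), stack (272,268), landing spot (346,314). In the side view the pusher candidates are (306,160) small, (333,170) small and (340,150) with the tallest handle. The last fits "largest", so I'll check it in a crop.

```bash
python3 - <<'E'
import cv2,numpy as np
s=cv2.imread('pics/side0.png')
a=cv2.resize(s[115:195,280:380],None,fx=8,fy=7.5,interpolation=cv2.INTER_CUBIC); cv2.imwrite('pics/c1.png',a[:600,:800])
b=cv2.resize(s[165:265,200:320],None,fx=5,fy=5,interpolation=cv2.INTER_CUBIC); cv2.imwrite('pics/c2.png',b)
E
```

```text
(no output)
```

View pics/c1.png

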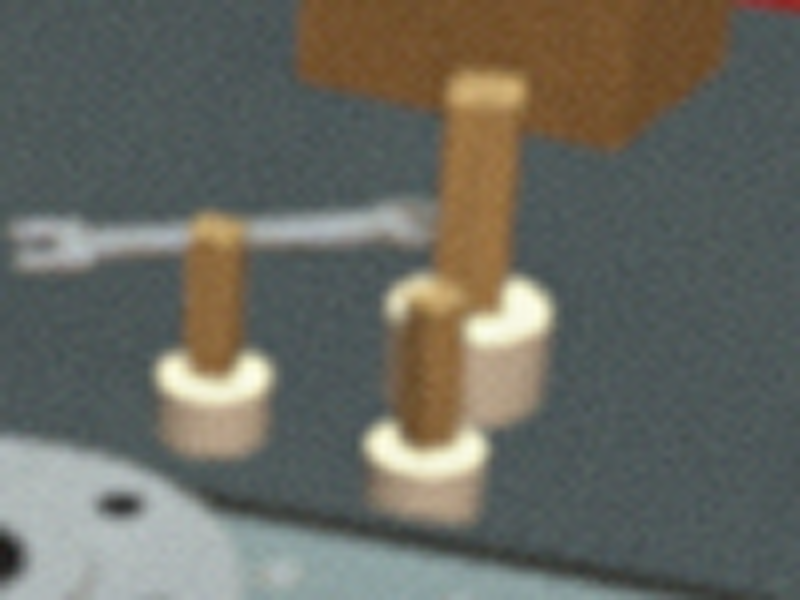

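The crop shows the largest pusher at crop (470,308), its foot top at about (338.8,156) in the full picture. The two small ones are at crop (215,380) and (425,450). Now measuring everything.

```bash
python3 - <<'E'
from h import *
ds={c:cap(c) for c in('scene','side')}
def blob(img,seed,w,thr):
    g=cv2.cvtColor(img,cv2.COLOR_RGB2GRAY); u,v=seed; m=(g[v-w:v+w,u-w:u+w]<thr).astype('uint8')
    n,l,s,c=cv2.connectedComponentsWithStats(m); k=l[w,w]
    if k==0: k=1+np.argmax(s[1:,4])
    return c[k]+[u-w,v-w],s[k]
for c,f,l in(('scene',(264,210),(346,314)),('side',(272,190),(215,295))):
    d=ds[c]
    p,s=blob(d['img'],f,14,90); print(c,'bore',p,s,unproj(d,p,.085), unproj(d,p,.079))
    p,s=blob(d['img'],l,9,120); print(c,'spot',p,s,unproj(d,p,.020))
d=ds['side']
print('push foot top',unproj(d,(338.75,156.1),.04),'handle top',unproj(d,(340.9,127),.132))
print('small',unproj(d,(280+425/8,115+450/7.5),.03),unproj(d,(280+215/8,115+378/7.5),.03))
a=np.array(ds['side']['img']); b=np.array(ds['scene']['img'])
big=cv2.resize(b[160:350,170:510],(800,447),interpolation=cv2.INTER_CUBIC); 
for n,i in ds.items(): np.savez(f'{n}.npz',**{k:np.array(v) for k,v in i.items()})
# plate edges: gray along lines fit with canny/hough: predicted outline fit
from scipy.optimize import minimize
from scipy.ndimage import map_coordinates, distance_transform_edt
E_={}
for n,i in ds.items():
    e=cv2.Canny(cv2.cvtColor(i['img'],cv2.COLOR_RGB2GRAY),60,150); E_[n]=np.minimum(distance_transform_edt(e==0),6)
def cost(x):
    t=0
    for n,i in ds.items():
        for hx,hy,z in((.2,.32,.03),(.19,.31,.03)):
            c=np.array([(-hx,-hy),(hx,-hy),(hx,hy),(-hx,hy)]); P=np.concatenate([np.linspace(c[k],c[(k+1)%4],60) for k in range(4)])
            R=np.array([[np.cos(x[2]),-np.sin(x[2])],[np.sin(x[2]),np.cos(x[2])]]); Q=P@R.T+x[:2]
            uv=np.array([proj(i,[*q,z]) for q in Q]); t+=map_coordinates(E_[n],[uv[:,1],uv[:,0]],order=1,mode='constant',cval=6).sum()
    return t
best=min((minimize(cost,[.6+dx,.06+dy,th],method='Nelder-Mead',options=dict(initial_simplex=np.array([[.6+dx,.06+dy,th],[.62+dx,.06+dy,th],[.6+dx,.08+dy,th],[.6+dx,.06+dy,th+.05]]))) for th in(-.08,0,.08) for dx in(-.02,.02) for dy in(-.02,.02)),key=lambda r:r.fun)
print(best.x,best.fun/960)
x=best.x
for n,i in ds.items():
    im=i['img'].copy(); R=np.array([[np.cos(x[2]),-np.sin(x[2])],[np.sin(x[2]),np.cos(x[2])]])
    c=np.array([(-.2,-.32),(.2,-.32),(.2,.32),(-.2,.32)])@R.T+x[:2]
    print(n,[proj(i,[*q,.03]).round().tolist() for q in c])
# brass stack colour
for n,seed in(('scene',(272,268)),('side',(222,228))):
    i=ds[n]; h=cv2.cvtColor(i['img'],cv2.COLOR_RGB2HSV); m=((h[...,0]>12)&(h[...,0]<30)&(h[...,1]>120)).astype('uint8')
    k,l,s,c=cv2.connectedComponentsWithStats(m); q=l[seed[1]-25:seed[1]+25,seed[0]-25:seed[0]+25]; q=np.bincount(q[q>0]).argmax(); print(n,'stack',c[q],s[q])
    # fit silhouette bbox centre
    def f(xy):
        t=np.linspace(0,2*np.pi,60); uv=np.array([proj(i,[xy[0]+.03*np.cos(a),xy[1]+.03*np.sin(a),z]) for a in t for z in(.02,.077)])
        lo,hi=uv.min(0),uv.max(0); return np.abs(np.r_[lo-s[q][:2],hi-(s[q][:2]+s[q][2:4]-1)]).sum()
    r=minimize(f,[.68,.06],method='Nelder-Mead'); print(r.x,r.fun)
E
```

```text
scene bore [263.19213974 209.49781659] [  3   7  22  14 229] [ 0.61174011 -0.10046146  0.085     ] [ 0.60801707 -0.10717607  0.079     ]
scene spot [345.89189189 313.56756757] [ 4  5 11  8 74] [0.60132076 0.1935104  0.02      ]
side bore [272.25308642 189.12345679] [  5   8  20  11 162] [ 0.614223   -0.09507413  0.085     ] [ 0.61816616 -0.10370972  0.079     ]
side spot [214.15151515 294.48484848] [ 3  5 11  8 66] [0.61093091 0.19667251 0.02      ]
push foot top [ 0.53259115 -0.39714824  0.04      ] handle top [ 0.53261887 -0.39643675  0.132     ]
small [ 0.52137598 -0.30179044  0.03      ] [ 0.60763733 -0.32792282  0.03      ]
[ 0.58092621  0.06102759 -0.00908478] 1.9817672531696673
scene [[309.0, 167.0], [169.0, 216.0], [326.0, 440.0], [504.0, 328.0]]
side [[382.0, 193.0], [244.0, 166.0], [70.0, 338.0], [289.0, 433.0]]
scene stack [271.95128205 270.62948718] [258 249  28  40 780]
[0.66926521 0.03612953] 4.511659144531876
side stack [222.53869048 230.48958333] [209 212  27  35 672]
[0.67499051 0.03720607] 6.365594313289563
```

```bash
python3 - <<'E'
from h import *
ds={c:dict(np.load(c+'.npz')) for c in('scene','side')}
A=ds['scene']['img'];B=ds['side']['img']
a=cv2.resize(A[155:420,160:520],None,fx=2,fy=2,interpolation=cv2.INTER_CUBIC); save('a.png',a)
b=cv2.resize(B[155:420,60:400],None,fx=2.2,fy=2.2,interpolation=cv2.INTER_CUBIC); save('b.png',b)
E
```

```text
(no output)
```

View pics/a.png

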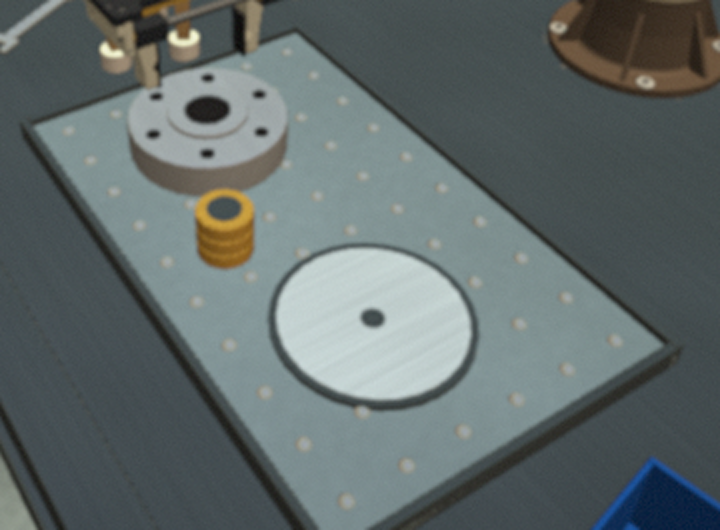

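View pics/b.png

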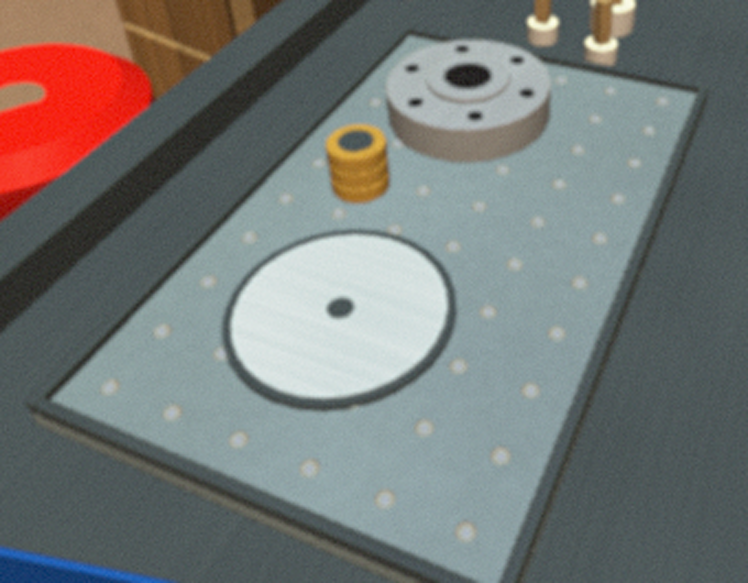

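```bash
python3 - <<'E'
from h import *
from scipy.optimize import least_squares
ds={c:dict(np.load(c+'.npz')) for c in('scene','side')}
S,D=ds['scene'],ds['side']
for n,d,pts,z in(('scene corners L,T,R',S,[(171,216),(308.5,169),(501.5,329)],.03),('side TL TR L',D,[(245.5,169.1),(381.8,196.8),(72.7,338.6)],.03),('holes',S,[(263.7,212.2)],.079),('holes',D,[(272.6,191.9)],.079)):
    print(n,[unproj(d,p,z)[:2].round(4).tolist() for p in pts])
# landing ellipses: bright disc contour centre
for n,d,seed in(('scene',S,(346,314)),('side',D,(214,294))):
    g=cv2.cvtColor(d['img'],cv2.COLOR_RGB2GRAY); m=(g>165).astype('uint8'); k,l,s,c=cv2.connectedComponentsWithStats(m)
    q=l[seed[1]-15,seed[0]]; cn=max(cv2.findContours((l==q).astype('uint8'),cv2.RETR_EXTERNAL,cv2.CHAIN_APPROX_NONE)[0],key=len)[:,0].astype(float)
    W=np.array([unproj(d,p,.02)[:2] for p in cn]); r=least_squares(lambda x:np.hypot(*(W-x[:2]).T)-x[2],[.6,.2,.09],loss='soft_l1',f_scale=.002); print(n,'disc',s[q],r.x,np.std(r.fun))
def tri(pairs):
    r=least_squares(lambda x:np.r_[proj(S,x)-pairs[0],proj(D,x)-pairs[1]],[.6,.1,.05]); return r.x.round(4),r.fun.round(1)
for nm,p in(('spot',((345.9,313.57),(214.15,294.5))),('bore',((263.2,209.5),(272.25,189.1))),('holes',((263.7,212.2),(272.6,191.9))),('TL',((171,216),(245.5,169.1))),('TR',((308.5,169),(381.8,196.8))),('stacktop',((160+112,155+103.5),(60+355/2.2,155+140/2.2)))): print(nm,*tri(p))
print(D['origin'],D['attitude'])
E
```

```text
scene corners L,T,R [[0.7751, -0.2582], [0.3859, -0.2489], [0.388, 0.3816]]
side TL TR L [[0.765, -0.2454], [0.3757, -0.2401], [0.7779, 0.3789]]
holes [[0.612, -0.0981]]
holes [[0.6125, -0.0927]]
scene disc [ 298  279   97   76 5565] [0.60147311 0.19357163 0.09122784] 0.0006818095834418673
side disc [ 165  262   98   74 5570] [0.61063651 0.19699301 0.09192941] 0.0006694857531781409
spot [0.6067 0.2007 0.028 ] [ 0.3  0.9  0.4 -0.8]
bore [ 0.6138 -0.0961  0.0867] [ 0.1  0.7  0.3 -0.8]
holes [ 0.6131 -0.0957  0.0791] [ 0.1  0.7  0.3 -0.7]
TL [ 0.7735 -0.2639  0.0224] [ 0.2  1.   0.4 -1.1]
TR [ 0.3775 -0.2603  0.0187] [ 0.1  0.6  0.2 -0.5]
stacktop [0.6745 0.0424 0.0792] [ 0.2  0.9  0.4 -0.9]
[0.28642341 0.62281215 0.58378696] [-125.24668724    1.14454474 -157.31758817]
```

```bash
cat >> h.py <<'E'
def wproj(d,p):
    q=rot(d).T@(np.array(p,float)-np.array(d['origin'])); K=np.array(d['intrinsics']); r=np.hypot(q[0],q[1]); t=np.arctan2(r,q[2])
    return np.array([K[0,2]+K[0,0]*t*q[0]/r, K[1,2]+K[1,1]*t*q[1]/r])
def wun(d,uv,z):
    K=np.array(d['intrinsics']); a=(uv[0]-K[0,2])/K[0,0]; b=(uv[1]-K[1,2])/K[1,1]; t=np.hypot(a,b)
    r=rot(d)@np.array([np.sin(t)*a/t,np.sin(t)*b/t,np.cos(t)]); o=np.array(d['origin']); return o+r*(z-o[2])/r[2]
E
python3 - <<'E'
from h import *
d=cap('wrist'); save('w0.png',d['img']); print(d['intrinsics'],d['origin'],d['attitude'],get_state()['tcp_pos'])
np.savez('wrist0.npz',**{k:np.array(v) for k,v in d.items()})
for n,p in(('spot',[.607,.199,.02]),('bore',[.613,-.096,.085]),('push',[.533,-.397,.132])): print(n,wproj(d,p))
E
```

```text
[[325.1922621    0.         276.39021855]
 [  0.         325.1922621  206.74899617]
 [  0.           0.           1.        ]] [ 0.67565188 -0.0668601   0.38485042] [ 1.65584500e+02 -6.27743220e-02  1.79971056e+02] [ 6.74968168e-01 -1.41051624e-05  1.96963661e-01]
spot [326.45230448 328.71334233]
bore [344.04397436  95.00162507]
push [ 411.30650232 -156.4247995 ]
```

View pics/w0.png

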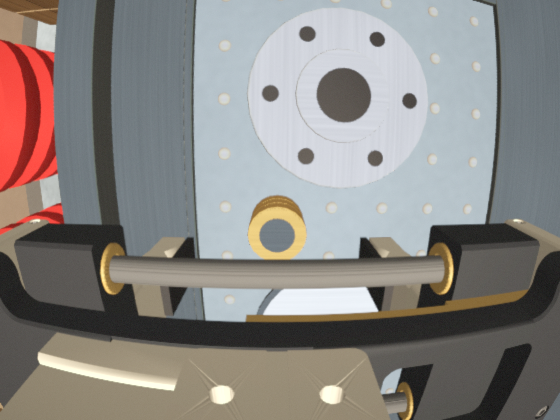

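The wrist view agrees: bore at (344,95) as predicted, stack top at (277,236). Next I'll move to see the landing disc from above, then go to the pusher.

send_rows(
  moves=[
    {"slide": [-0.2,0.1,0],"turn": 0,"gripper": 1},
    {"slide": [-0.45,0.2,0],"turn": 0,"gripper": 1},
    {"slide": [-0.7,0.3,0],"turn": 0,"gripper": 1},
    {"slide": [-0.9,0.4,0],"turn": 0,"gripper": 1},
    {"slide": [-1,0.45,0],"turn": 0,"gripper": 1},
  ],
)

```text
time_s: 1.17
tcp_pos: [0.6061, 0.1529, 0.1972]
eef_rot: [-180.0, 0.0, -89.9]
contact_force: [1.3, -0.3, 0.1]
gripper_width: 0.0877
gripper_force: 0.0
```

send_rows(
  moves=[
    {"slide": [-0.2,0,0],"turn": 0,"gripper": 1},
    {"slide": [-0.45,0,0],"turn": 0,"gripper": 1},
    {"slide": [-0.7,0,0],"turn": 0,"gripper": 1},
    {"slide": [-0.8,0,0],"turn": 0,"gripper": 1},
    {"slide": [-0.8,0,0],"turn": 0,"gripper": 1},
  ],
)

```text
time_s: 1.58
tcp_pos: [0.6072, 0.2735, 0.1964]
eef_rot: [180.0, 0.0, -89.8]
contact_force: [0.6, -1.2, -0.1]
gripper_width: 0.0877
gripper_force: 0.0
```

```bash
cat > wfit.py <<'E'
from h import *
from scipy.optimize import least_squares
def wblob(d,seed,w=20,thr=95,lo=False):
    g=cv2.cvtColor(d['img'],cv2.COLOR_RGB2GRAY); u,v=int(seed[0]),int(seed[1]); t=g[max(0,v-w):v+w,max(0,u-w):u+w]; m=(t<thr).astype('uint8')
    n,l,s,c=cv2.connectedComponentsWithStats(m); k=1+np.argmax(s[1:,4]) ; return c[k]+[max(0,u-w),max(0,v-w)],s[k]
E
python3 - <<'E'
from wfit import *
d=cap('wrist'); save('w1.png',d['img']); np.savez('wrist1.npz',**{k:np.array(v) for k,v in d.items()})
print(d['origin'],get_state()['tcp_pos'])
e=wproj(d,[.607,.199,.02]); print(e)
p,s=wblob(d,e,20,130); print('spot',p,s,wun(d,p,.02))
d0=dict(np.load('wrist0.npz'))
p,s=wblob(d0,(344,95),35,110); print('bore',p,s,wun(d0,p,.085))
print('stack',wun(d0,(277.5,236),.077))
for D in(d0,d): 
  e=wproj(D,[.613,-.096,.085]); print('bore pred',e); 
  if e[1]>5: print(wun(D,wblob(D,e,35,110)[0],.085))
g=cv2.cvtColor(d['img'],cv2.COLOR_RGB2GRAY); cc=cv2.connectedComponentsWithStats((g>190).astype('uint8')); i=1+np.argmax(cc[2][1:,4]); cn=max(cv2.findContours((cc[1]==i).astype('uint8'),cv2.RETR_EXTERNAL,cv2.CHAIN_APPROX_NONE)[0],key=len)[:,0].astype(float)
W=np.array([wun(d,q,.02)[:2] for q in cn]); r=least_squares(lambda x:np.hypot(*(W-x[:2]).T)-x[2],[.6,.2,.09],loss='soft_l1',f_scale=.002); print('disc',cc[2][i],r.x)
E
```

```text
[0.60811215 0.20661783 0.38421841] [0.60711604 0.27167441 0.19639273]
[276.98175139 118.1218637 ]
spot [277.5398773  118.59202454] [ 12  11  20  20 326] [0.60638088 0.19952478 0.02      ]
bore [343.45630631  94.62342342] [   8    8   54   54 2220] [ 0.61355799 -0.09633087  0.085     ]
stack [0.67425637 0.0425757  0.077     ]
bore pred [344.04397436  95.00162507]
[ 0.61355799 -0.09633087  0.085     ]
bore pred [ 272.28887401 -132.31784526]
disc [  196    38   165   163 20605] [0.60630182 0.19958076 0.09243957]
```

send_rows(
  moves=[
    {"slide": [0.25,0.03,0],"turn": 0,"gripper": 1},
    {"slide": [0.5,0.06,0],"turn": 0,"gripper": 1},
    {"slide": [0.75,0.1,0],"turn": 0,"gripper": 1},
    {"slide": [1,0.12,0],"turn": 0,"gripper": 1},
    {"slide": [1,0.12,0],"turn": 0,"gripper": 1},
  ],
)

```text
time_s: 2.05
tcp_pos: [0.5881, 0.1139, 0.1977]
eef_rot: [180.0, -0.0, -90.2]
contact_force: [-0.2, 1.3, -1.1]
gripper_width: 0.0878
gripper_force: 0.0
```

send_rows(
  moves=[
    {"slide": [0.25,0.03,0],"turn": 0,"gripper": 1},
    {"slide": [0.5,0.06,0],"turn": 0,"gripper": 1},
    {"slide": [0.75,0.1,0],"turn": 0,"gripper": 1},
    {"slide": [1,0.12,0],"turn": 0,"gripper": 1},
    {"slide": [1,0.12,0],"turn": 0,"gripper": 1},
  ],
)

```text
time_s: 2.47
tcp_pos: [0.5698, -0.0359, 0.1974]
eef_rot: [180.0, -0.0, -90.3]
contact_force: [-1.0, 0.6, -0.6]
gripper_width: 0.0876
gripper_force: 0.0
```

send_rows(
  moves=[
    {"slide": [0.25,0.03,0],"turn": 0,"gripper": 1},
    {"slide": [0.5,0.06,0],"turn": 0,"gripper": 1},
    {"slide": [0.75,0.1,0],"turn": 0,"gripper": 1},
    {"slide": [1,0.12,0],"turn": 0,"gripper": 1},
    {"slide": [1,0.12,0],"turn": 0,"gripper": 1},
  ],
)

```text
time_s: 2.88
tcp_pos: [0.5517, -0.1858, 0.1971]
eef_rot: [180.0, -0.1, -90.3]
contact_force: [0.1, 0.4, 0.4]
gripper_width: 0.0879
gripper_force: 0.0
```

send_rows(
  moves=[
    {"slide": [0.25,0.03,0],"turn": 0,"gripper": 1},
    {"slide": [0.5,0.06,0],"turn": 0,"gripper": 1},
    {"slide": [0.75,0.1,0],"turn": 0,"gripper": 1},
    {"slide": [0.9,0.12,0],"turn": 0,"gripper": 1},
    {"slide": [0.9,0.12,0],"turn": 0,"gripper": 1},
  ],
)

```text
time_s: 3.3
tcp_pos: [0.5337, -0.3195, 0.1967]
eef_rot: [180.0, -0.0, -90.3]
contact_force: [0.3, 0.6, 0.4]
gripper_width: 0.0876
gripper_force: 0.0
```

```bash
python3 - <<'E'
from wfit import *
d=cap('wrist'); save('w2.png',d['img']); np.savez('wrist2.npz',**{k:np.array(v) for k,v in d.items()})
print(d['origin'],get_state()['tcp_pos'])
print([wproj(d,p).round() for p in([.533,-.398,.132],[.533,-.398,.04])])
im=d['img'].copy(); c=wproj(d,[.533,-.398,.1]).astype(int); x0,y0=max(0,c[0]-90),max(0,c[1]-75); print(x0,y0)
save('w2c.png',cv2.resize(im[y0:y0+150,x0:x0+190],None,fx=4,fy=4,interpolation=cv2.INTER_CUBIC))
E
```

```text
[ 0.53419561 -0.38622577  0.38455327] [ 0.53396935 -0.31775697  0.19660669]
[array([277., 110.]), array([277., 114.])]
187 36
```

View pics/w2c.png

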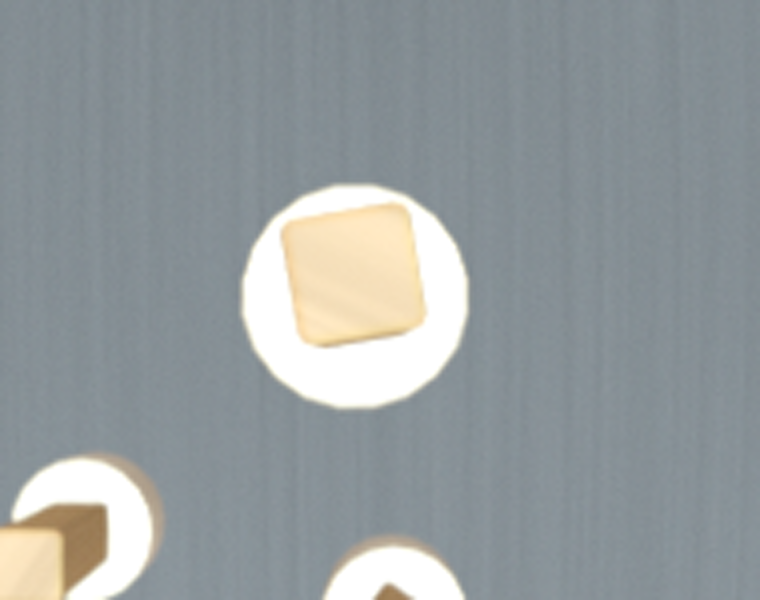

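The crop shows the largest pusher from above: handle top at crop (353,275), turned about +9° in yaw, foot centre at (355,296). The small ones are at the bottom edge.

```bash
python3 - <<'E'
from wfit import *
d=dict(np.load('wrist2.npz'))
print(wun(d,(275.25,104.75),.132),wun(d,(275.75,110),.04))
c=[(285,222),(408,205),(425,318),(308,345)]
W=np.array([wun(d,(187+a/4,36+b/4),.132)[:2] for a,b in c]); print(W.round(4),W.mean(0)); 
for i in range(4): v=W[(i+1)%4]-W[i]; print(np.hypot(*v),np.degrees(np.arctan2(v[1],v[0])))
s=get_state(); print(s['tcp_pos'],s['eef_rot'])
E
```

```text
[ 0.53447234 -0.40207026  0.132     ] [ 0.5340797  -0.40226001  0.04      ]
[[ 0.5474 -0.4126]
 [ 0.5239 -0.4158]
 [ 0.5207 -0.3937]
 [ 0.5432 -0.3885]] [ 0.53380028 -0.40264655]
0.02375700887857448 -172.30355258387772
0.02230101770661232 98.20970495255763
0.02307120353979832 12.931793043227831
0.02442504053088501 -79.99979286632859
[ 0.53396935 -0.31775697  0.19660669] [ 1.79956614e+02  6.88880761e-06 -9.02490658e+01]
```

send_rows(
  moves=[
    {"slide": [0.2,0,0],"turn": -0.05,"gripper": 1},
    {"slide": [0.45,0,0],"turn": -0.1,"gripper": 1},
    {"slide": [0.558,0,0],"turn": -0.103,"gripper": 1},
    {"slide": [0.558,0,0],"turn": -0.103,"gripper": 1},
    {"slide": [0.558,0,0.2],"turn": -0.103,"gripper": 1},
  ],
)

```text
time_s: 3.77
tcp_pos: [0.538, -0.4014, 0.1725]
eef_rot: [-179.6, -0.4, -80.8]
contact_force: [1.2, -0.8, 0.3]
gripper_width: 0.0877
gripper_force: 0.0
```

```bash
python3 - <<'E'
from wfit import *
d=cap('wrist'); s=get_state(); print(s['tcp_pos'],s['eef_rot']); print(wproj(d,[.534,-.4022,.132]))
E
```

```text
[ 0.53426708 -0.39774482  0.16247405] [ 1.79931128e+02  1.54975544e-01 -8.08492790e+01]
[282.95662778 217.81448575]
```

send_rows(
  moves=[
    {"slide": [0,0,0.15],"turn": 0,"gripper": 1},
    {"slide": [0,0,0.3],"turn": 0,"gripper": 1},
    {"slide": [0,0,0.45],"turn": 0,"gripper": 1},
    {"slide": [0,0,0.53],"turn": 0,"gripper": 1},
    {"slide": [0,0,0.53],"turn": 0,"gripper": 1},
  ],
)

```text
time_s: 4.23
tcp_pos: [0.5337, -0.397, 0.0847]
eef_rot: [179.8, 0.2, -80.7]
contact_force: [0.7, -0.1, -0.5]
gripper_width: 0.0876
gripper_force: 0.0
```

```bash
python3 - <<'E'
from wfit import *
for i in range(3):
    d=cap('wrist'); s=get_state(); print(s['tcp_pos'],s['eef_rot'])
e=wproj(d,[.534,-.4022,.132]); print(e)
x0,y0=max(0,int(e[0])-100),max(0,int(e[1])-75)
save('w3.png',cv2.resize(d['img'][y0:y0+150,x0:x0+200],None,fx=4,fy=4))
E
```

```text
[ 0.53473798 -0.39787293  0.08673121] [ 1.79862614e+02  7.73132080e-02 -8.07058299e+01]
[ 0.53575178 -0.39852136  0.088193  ] [ 1.79979961e+02 -1.73601260e-02 -8.06899537e+01]
[ 0.53631165 -0.39889109  0.08899149] [-1.79937217e+02 -6.95378950e-02 -8.06950439e+01]
[282.28976257 260.04756586]
```

View pics/w3.png

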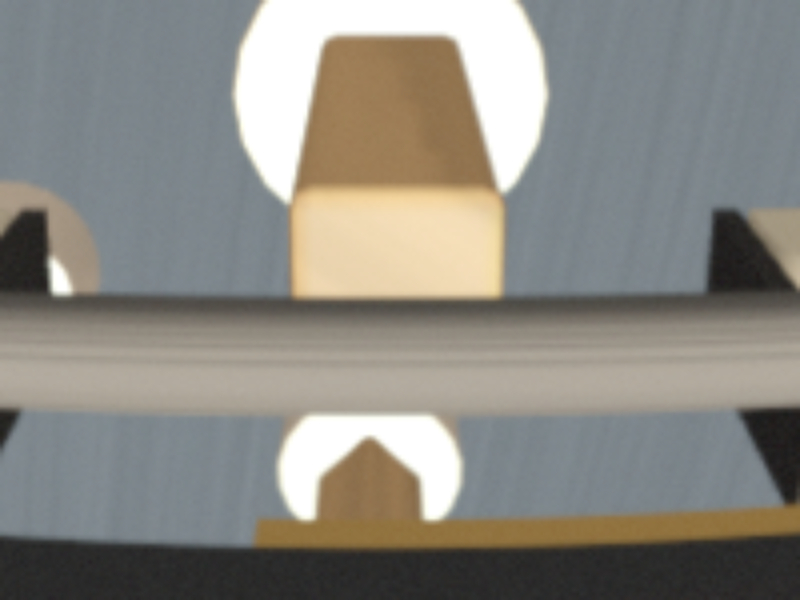

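send_rows(
  moves=[
    {"slide": [0.012,0,0.05],"turn": 0,"gripper": 1},
    {"slide": [0.024,0,0.09],"turn": 0,"gripper": 1},
    {"slide": [0.024,0,0.09],"turn": 0,"gripper": 0},
    {"slide": [0.024,0,0.09],"turn": 0,"gripper": 0},
    {"slide": [0.024,0,0.09],"turn": 0,"gripper": 0},
  ],
  newtons=60,
)

```text
time_s: 4.8
tcp_pos: [0.5361, -0.4024, 0.0741]
eef_rot: [180.0, -0.0, -80.7]
contact_force: [-0.2, 0.2, -0.3]
gripper_width: 0.0732
gripper_force: 0.0
```

send_rows(
  moves=[
    {"slide": [0,0,0],"turn": 0,"gripper": 0},
    {"slide": [0,0,0],"turn": 0,"gripper": 0},
    {"slide": [0,0,0],"turn": 0,"gripper": 0},
    {"slide": [0,0,0],"turn": 0,"gripper": 0},
    {"slide": [0,0,0],"turn": 0,"gripper": 0},
  ],
)

```text
time_s: 5.22
tcp_pos: [0.5361, -0.4023, 0.0741]
eef_rot: [-180.0, -0.0, -80.7]
contact_force: [-0.0, -0.4, 0.2]
gripper_width: 0.0401
gripper_force: 0.0
```

send_rows(
  moves=[
    {"slide": [0,0,0],"turn": 0,"gripper": 0},
    {"slide": [0,0,0],"turn": 0,"gripper": 0},
    {"slide": [0,0,0],"turn": 0,"gripper": 0},
    {"slide": [0,0,0],"turn": 0,"gripper": 0},
    {"slide": [0,0,0],"turn": 0,"gripper": 0},
  ],
)

```text
time_s: 5.63
tcp_pos: [0.5359, -0.4022, 0.0738]
eef_rot: [180.0, 0.0, -80.7]
contact_force: [-0.3, 0.4, 0.4]
gripper_width: 0.0254
gripper_force: 59.9
```

send_rows(
  moves=[
    {"slide": [0,0,0],"turn": 0,"gripper": 0},
    {"slide": [0,0,-0.1],"turn": 0,"gripper": 0},
    {"slide": [0,0,-0.25],"turn": 0,"gripper": 0},
    {"slide": [0,0,-0.45],"turn": 0.05,"gripper": 0},
    {"slide": [0,0,-0.6],"turn": 0.103,"gripper": 0},
  ],
)

```text
time_s: 6.05
tcp_pos: [0.536, -0.4023, 0.1653]
eef_rot: [180.0, -0.0, -90.2]
contact_force: [0.1, -0.6, -3.1]
gripper_width: 0.0258
gripper_force: 59.9
```

send_rows(
  moves=[
    {"slide": [0,0,-0.1],"turn": 0,"gripper": 0},
    {"slide": [0,0,-0.2],"turn": 0,"gripper": 0},
    {"slide": [0,0,-0.2],"turn": 0,"gripper": 0},
    {"slide": [0,0,-0.2],"turn": 0,"gripper": 0},
    {"slide": [0,0,-0.2],"turn": 0,"gripper": 0},
  ],
)

```text
time_s: 6.47
tcp_pos: [0.5354, -0.4017, 0.1923]
eef_rot: [179.9, 0.1, -90.0]
contact_force: [0.3, -1.2, -2.5]
gripper_width: 0.0258
gripper_force: 59.9
```

```bash
python3 - <<'E'
from wfit import *
d=cap('wrist'); s=get_state(); print(s['tcp_pos'],s['eef_rot'],s['gripper_width'],s['gripper_force'],s['contact_force'])
t=s['tcp_pos']; e=wproj(d,t+[0,0,-.03]); print(e)
# foot top: white blob
g=d['img'].min(2); cc=cv2.connectedComponentsWithStats((g>225).astype('uint8')); o=np.argsort(-cc[2][1:,4])[:4]+1
print(cc[2][o],cc[3][o]); save('w4.png',d['img'])
E
```

```text
[ 0.53530552 -0.40170277  0.19210275] [ 1.79875829e+02  8.45630670e-02 -9.00079310e+01] 0.025749748390991947 59.904963970184326 [ 1.10524193 -0.29016674 -3.23726943]
[277.15436946 221.56816596]
[[ 237  179   82   61 2579]
 [ 108   56  130   96 1950]
 [  38  353  137   37 1151]
 [ 212  386   21   18  310]] [[277.71151609 205.09965103]
 [170.92666667 101.48923077]
 [100.8123371  373.13640313]
 [221.68709677 394.24516129]]
```

send_rows(
  moves=[
    {"slide": [0,-0.1,-0.15],"turn": 0,"gripper": 0},
    {"slide": [0,-0.3,-0.15],"turn": 0,"gripper": 0},
    {"slide": [0,-0.5,-0.15],"turn": 0,"gripper": 0},
    {"slide": [0,-0.7,-0.15],"turn": 0,"gripper": 0},
    {"slide": [0,-0.9,-0.15],"turn": 0,"gripper": 0},
  ],
)

```text
time_s: 6.93
tcp_pos: [0.6718, -0.4019, 0.2147]
eef_rot: [179.9, 0.1, -90.0]
contact_force: [-0.1, -0.8, -2.9]
gripper_width: 0.0258
gripper_force: 59.9
```

send_rows(
  moves=[
    {"slide": [-0.2,-0.1,0],"turn": 0,"gripper": 0},
    {"slide": [-0.4,-0.2,0],"turn": 0,"gripper": 0},
    {"slide": [-0.6,-0.2,0],"turn": 0,"gripper": 0},
    {"slide": [-0.8,-0.2,0],"turn": 0,"gripper": 0},
    {"slide": [-0.9,-0.2,0],"turn": 0,"gripper": 0},
  ],
)

```text
time_s: 7.35
tcp_pos: [0.7009, -0.2636, 0.2141]
eef_rot: [179.8, 0.1, -89.9]
contact_force: [0.4, 0.4, -2.1]
gripper_width: 0.0257
gripper_force: 60.0
```

```bash
python3 - <<'E'
from wfit import *
F=[];M=[];J=[];T=[]
for i in range(10):
    d=cap('wrist'); s=get_state(); F.append(s['contact_force']);M.append(s['moment']);J.append(s['joint_torque']);T.append(s['tcp_pos'])
for a in(F,M,J,T): a=np.array(a); print(a.mean(0).round(4),a.std(0).round(4))
e=wproj(d,[.6136,-.0963,.085]); print(e); 
p,st=wblob(d,e,35,110); print(p,st,wun(d,p,.085))
save('w5.png',d['img']); np.savez('wrist5.npz',**{k:np.array(v) for k,v in d.items()})
E
```

```text
[-0.2762 -0.2912 -2.8413] [0.6901 0.4509 0.285 ]
[-0.0335  0.0349 -0.0146] [0.0831 0.1144 0.0364]
[ 4.61700e-01 -6.99855e+01  3.15248e+01  7.75460e+00  7.07000e-02
 -5.46000e-02] [1.417  0.8559 0.2084 0.2543 0.0588 0.1118]
[ 0.7008 -0.2669  0.2156] [0.0002 0.0021 0.0004]
[348.66213329 331.84826419]
[350.78608924 335.79833771] [   0   21   70   49 2286] [ 0.61022586 -0.08989393  0.085     ]
```

```bash
cat > plan.py <<'E'
import numpy as np
from scipy.interpolate import CubicSpline
from scipy.optimize import least_squares
LAND=np.array([.6064,.1995]); STACK=np.array([.6744,.0426]); L=.120; R=.09; MU=.2; DT=1/96
def roll(kn,T,s0,w0,vmax,vend,m=11.,c=26.,f0=.3,acc=.08):
    """s0=[x,y,vx,vy]; kn: phi at knots (angle of foot->flange, rad). Returns t, flange, foot, phi, N."""
    cs=CubicSpline(np.linspace(0,T,len(kn)),kn); n=int(T/DT); p=np.array(s0[:2]);v=np.array(s0[2:]);w=w0
    out=[]
    for i in range(n):
        t=i*DT; ph=float(cs(t)); u=np.array([np.cos(ph),np.sin(ph)]); tt=np.array([-u[1],u[0]]); sp=np.hypot(*v)
        vd=min(vmax, vend+.035*max(T-t,0)); a=np.clip((vd-sp)/.15,-.05,acc)
        vh=v/sp if sp>1e-3 else u
        N=max((m*a+c*sp+f0)/max(u@vh,.5),.3)
        vrel=L*float(cs(t,1))-w*R            # flange surface minus foot, along tt
        fr=-MU*N*np.clip(vrel/.003,-1,1)
        out.append((t,*p,*(p-L*u),ph,N,sp))
        v=v+DT*((N*u+fr*tt)-(c*sp+f0)*vh)/m; p=p+DT*v; w+=DT*(-R*fr)/(.5*m*R*R)
    # coast
    e=p.copy(); ve=v.copy()
    while np.hypot(*ve)>2e-3:
        sp=np.hypot(*ve); ve=ve-DT*(c*sp+f0)*ve/sp/m; e=e+DT*ve
    return np.array(out),e,cs
def optimise(s0,w0,phi0,T0,k0=None,vmax=.06,vend=.035,clear=.145,fix=True,nk=7,m=11.,c=26.):
    def f(x):
        kn=np.r_[phi0,x[1:]] if fix else x[1:]
        o,e,cs=roll(kn,x[0],s0,w0,vmax,vend,m,c)
        d=np.hypot(o[:,1]-STACK[0],o[:,2]-STACK[1]).min()
        return np.r_[(e-LAND)*1000, max(0,clear-d)*1000, 1.0*np.diff(kn,2)/(x[0]/nk)**1, .3*np.diff(kn), o[0,6]*0]
    k=k0 if k0 is not None else np.linspace(phi0 if phi0 else 2.35,1.05,nk)
    x0=np.r_[T0,k[1:] if fix else k]
    r=least_squares(f,x0,diff_step=1e-3,max_nfev=60)
    kn=np.r_[phi0,r.x[1:]] if fix else r.x[1:]
    return r.x[0],kn,r.cost,*roll(kn,r.x[0],s0,w0,vmax,vend,m,c)
E
time python3 - <<'E'
from plan import *
T,kn,cost,o,e,cs=optimise([.6136,-.0963,0,0],0,None,6.5,fix=False)
print(T,np.degrees(kn).round(1),cost,e,np.hypot(o[:,1]-STACK[0],o[:,2]-STACK[1]).min())
print(o[::32].round(3))
E
```

```text
6.171193300070472 [147.  127.9 107.7  87.2  68.   50.4  34.2] 0.03072238664017889 [0.6063999  0.19949833] 0.14499495818391864
[[ 0.000e+00  6.140e-01 -9.600e-02  7.140e-01 -1.620e-01  2.565e+00
   1.180e+00  0.000e+00]
 [ 3.330e-01  6.090e-01 -9.400e-02  7.020e-01 -1.700e-01  2.459e+00
   1.983e+00  2.900e-02]
 [ 6.670e-01  5.960e-01 -8.700e-02  6.810e-01 -1.730e-01  2.351e+00
   2.145e+00  5.500e-02]
 [ 1.000e+00  5.810e-01 -7.500e-02  6.560e-01 -1.690e-01  2.241e+00
   1.903e+00  6.000e-02]
 [ 1.333e+00  5.680e-01 -6.000e-02  6.310e-01 -1.620e-01  2.130e+00
   1.877e+00  6.000e-02]
 [ 1.667e+00  5.560e-01 -4.400e-02  6.080e-01 -1.530e-01  2.016e+00
   1.875e+00  6.000e-02]
 [ 2.000e+00  5.460e-01 -2.700e-02  5.850e-01 -1.400e-01  1.900e+00
   1.874e+00  6.000e-02]
 [ 2.333e+00  5.380e-01 -8.000e-03  5.640e-01 -1.260e-01  1.783e+00
   1.874e+00  6.000e-02]
 [ 2.667e+00  5.330e-01  1.100e-02  5.440e-01 -1.090e-01  1.666e+00
   1.874e+00  6.000e-02]
 [ 3.000e+00  5.300e-01  3.000e-02  5.270e-01 -9.000e-02  1.551e+00
   1.874e+00  6.000e-02]
 [ 3.333e+00  5.290e-01  5.000e-02  5.130e-01 -6.900e-02  1.438e+00
   1.873e+00  6.000e-02]
 [ 3.667e+00  5.310e-01  7.000e-02  5.020e-01 -4.600e-02  1.329e+00
   1.872e+00  6.000e-02]
 [ 4.000e+00  5.340e-01  9.000e-02  4.940e-01 -2.300e-02  1.223e+00
   1.871e+00  6.000e-02]
 [ 4.333e+00  5.400e-01  1.090e-01  4.880e-01  1.000e-03  1.120e+00
   1.871e+00  6.000e-02]
 [ 4.667e+00  5.480e-01  1.270e-01  4.850e-01  2.500e-02  1.019e+00
   1.870e+00  6.000e-02]
 [ 5.000e+00  5.580e-01  1.450e-01  4.850e-01  4.900e-02  9.220e-01
   1.870e+00  6.000e-02]
 [ 5.333e+00  5.690e-01  1.610e-01  4.880e-01  7.300e-02  8.260e-01
   1.869e+00  6.000e-02]
 [ 5.667e+00  5.820e-01  1.770e-01  4.930e-01  9.600e-02  7.330e-01
   1.487e+00  5.700e-02]
 [ 6.000e+00  5.940e-01  1.890e-01  4.980e-01  1.170e-01  6.420e-01
   1.130e+00  4.600e-02]]
real	0m2.678s
user	0m3.073s
sys	0m0.087s
```

send_rows(
  moves=[
    {"slide": [-0.2,-0.04,0],"turn": 0,"gripper": 0},
    {"slide": [-0.4,-0.08,0],"turn": 0,"gripper": 0},
    {"slide": [-0.6,-0.117,0],"turn": 0,"gripper": 0},
    {"slide": [-0.68,-0.117,0],"turn": 0,"gripper": 0},
    {"slide": [-0.68,-0.117,0.1],"turn": 0,"gripper": 0},
  ],
)

```text
time_s: 8.27
tcp_pos: [0.7208, -0.163, 0.2049]
eef_rot: [-179.7, -0.0, -89.8]
contact_force: [0.5, -0.7, -2.1]
gripper_width: 0.0258
gripper_force: 60.0
```

send_rows(
  moves=[
    {"slide": [0,0,0.15],"turn": 0,"gripper": 0},
    {"slide": [0,0,0.3],"turn": 0,"gripper": 0},
    {"slide": [0,0,0.45],"turn": 0,"gripper": 0},
    {"slide": [0,0,0.55],"turn": 0,"gripper": 0},
    {"slide": [0,0,0.595],"turn": 0,"gripper": 0},
  ],
)

```text
time_s: 8.68
tcp_pos: [0.717, -0.1656, 0.1091]
eef_rot: [179.8, 0.0, -90.1]
contact_force: [0.2, 0.6, -3.4]
gripper_width: 0.0254
gripper_force: 60.0
```

```bash
python3 - <<'E'
from wfit import *
F=[];M=[];J=[];T=[]
for i in range(16):
    d=cap('side' if i%2 else 'scene'); s=get_state()
    if i>5: F.append(s['contact_force']);M.append(s['moment']);J.append(s['joint_torque']);T.append(s['tcp_pos'])
    save('side6.png' if i%2 else 'scene6.png',d['img'])
for a in(F,M,J,T): a=np.array(a); print(a.mean(0).round(4),a.std(0).round(4))
print(s['eef_rot'],s['time_s'])
E
```

```text
[ 0.1426 -0.0471 -3.051 ] [0.543  0.3566 0.3335]
[ 0.0121  0.0183 -0.0031] [0.0341 0.0455 0.0326]
[-2.41000e-02 -7.05315e+01  2.93349e+01  7.21260e+00  3.58000e-02
  4.00000e-04] [0.0157 0.2219 0.0569 0.0095 0.0028 0.0003]
[ 0.7189 -0.1653  0.113 ] [0.0003 0.0001 0.0006]
[-1.79996659e+02 -1.11513230e-03 -8.99947743e+01] 9.4833
```

send_rows(
  moves=[
    {"slide": [-0.003,0.0047,0],"turn": 0,"gripper": 0},
    {"slide": [-0.006,0.0094,0],"turn": 0,"gripper": 0},
    {"slide": [-0.009,0.0141,0],"turn": 0,"gripper": 0},
    {"slide": [-0.012,0.0188,0],"turn": 0,"gripper": 0},
    {"slide": [-0.0153,0.0234,0],"turn": 0,"gripper": 0},
  ],
)

```text
time_s: 9.9
tcp_pos: [0.715, -0.1629, 0.1122]
eef_rot: [180.0, -0.0, -90.0]
contact_force: [0.5, 0.2, -2.9]
gripper_width: 0.0257
gripper_force: 60.0
```

```bash
python3 - <<'E'
from wfit import *
for i in range(4):
    s=get_state(); print(s['time_s'],s['tcp_pos'].round(4),s['contact_force'].round(2),s['joint_torque'].round(3),s['moment'].round(3)); d=cap('wrist')
print(s['joints'])
E
```

```text
9.9 [ 0.715  -0.1629  0.1122] [ 0.47  0.23 -2.92] [-6.5000e-02 -6.9929e+01  2.9291e+01  7.1810e+00  1.5000e-02  1.6000e-02] [-0.008  0.013  0.022]
9.95 [ 0.7149 -0.1628  0.1123] [-0.64  0.16 -3.6 ] [-1.4700e-01 -6.9680e+01  2.9429e+01  7.2550e+00  9.1000e-02  1.2000e-02] [-0.025  0.112  0.006]
10.0 [ 0.715  -0.1629  0.1123] [ 0.09 -0.3  -3.3 ] [ 2.9000e-02 -7.0066e+01  2.9144e+01  7.1690e+00  3.7000e-02 -1.3000e-02] [-0.011 -0.08  -0.036]
10.05 [ 0.7151 -0.1629  0.1122] [-0.86 -0.33 -3.5 ] [ 2.9000e-02 -7.0068e+01  2.9149e+01  7.1640e+00  2.8000e-02 -6.0000e-03] [ 0.02   0.019 -0.016]
[ 2.32656239e+00  2.90357208e+01  2.80637099e+00 -1.41972838e-03
 -6.37686815e+01 -2.32264876e+00]
```

```bash
cat > pf.py <<'E'
import numpy as np
rng=np.random.default_rng()
L=.12;R=.09;DTS=1/480;TAU=.02
def init(foot,n=1500):
    r=rng.normal; P=dict(p=np.c_[r(.6136,.0012,n),r(-.0963,.0012,n)],v=np.zeros((n,2)),w=np.zeros(n),m=11*rng.uniform(.82,1.23,n),c=26*r(1,.08,n),f0=.3*r(1,.2,n),mu=rng.uniform(.15,.25,n),cmd=np.array(foot,float),foot=np.array(foot,float),N=np.zeros((n,2)))
    return P
def advance(P,rows,trace=None):
    for tgt in rows:
        a=P['cmd'].copy(); tgt=np.array(tgt,float)
        for i in range(40):
            c=a+(tgt-a)*(i+1)/40; vf=(c-P['foot'])/TAU; P['foot']=P['foot']+DTS*vf
            d=P['p']-P['foot']; r=np.hypot(*d.T); u=d/r[:,None]; t=np.c_[-u[:,1],u[:,0]]
            rv=P['v']-vf; N=np.clip(np.where(r<L,8000*(L-r)-300*(rv*u).sum(1),0),0,None)
            vt=(rv*t).sum(1)-P['w']*R; fr=-P['mu']*N*np.clip(vt/.003,-1,1)
            F=N[:,None]*u+fr[:,None]*t; sp=np.hypot(*P['v'].T)+1e-9
            D=P['c']*sp+P['f0']*np.clip(sp/.002,0,1)
            P['v']=P['v']+DTS*(F-D[:,None]*P['v']/sp[:,None])/P['m'][:,None]; P['p']=P['p']+DTS*P['v']
            P['w']=P['w']-DTS*R*fr/(.5*P['m']*R*R); P['F']=F; P['Nn']=N
            if trace is not None and i%20==0: trace.append((*P['foot'],*P['p'].mean(0),N.mean(),np.percentile(N,3),sp.mean()))
        P['cmd']=tgt
    return P
def reweight(P,ll):
    w=np.exp(ll-ll.max()); w/=w.sum(); n=len(w); k=np.searchsorted(np.cumsum(w),(rng.random()+np.arange(n))/n).clip(0,n-1)
    for q in('p','v','w','m','c','f0','mu','F','Nn'): P[q]=P[q][k].copy()
    P['p']+=rng.normal(0,.0003,P['p'].shape); P['m']*=rng.normal(1,.01,n)
    return P
def summ(P):
    u=P['p'].mean(0)-P['foot']; return dict(p=P['p'].mean(0).round(4),sp=P['p'].std(0).round(4),v=P['v'].mean(0).round(4),F=P['F'].mean(0).round(2),sF=P['F'].std(0).round(2),phi=np.degrees(np.arctan2(*u[::-1])).round(1),m=P['m'].mean().round(2))
E
python3 - <<'E'
import pf,pickle,numpy as np
P=pf.init((.7154,-.163)); pickle.dump(P,open('P.pkl','wb'))
u=np.array([-.837,.548]); pf.advance(P,[P['cmd']+u*.00083*k for k in(1,2,3,4,5)]); print(pf.summ(P),P['Nn'].mean(),P['Nn'].max())
E
```

```text
{'p': array([ 0.6117, -0.0951]), 'sp': array([0.0007, 0.001 ]), 'v': array([-0.0082,  0.0054]), 'F': array([-0.5 ,  0.33]), 'sF': array([0.39, 0.25]), 'phi': np.float64(146.8), 'm': np.float64(11.28)} 0.5994043865410622 3.104252972310179
```

send_rows(
  moves=[
    {"slide": [-0.003,0.0047,0],"turn": 0,"gripper": 0},
    {"slide": [-0.006,0.0094,0],"turn": 0,"gripper": 0},
    {"slide": [-0.009,0.0141,0],"turn": 0,"gripper": 0},
    {"slide": [-0.012,0.0188,0],"turn": 0,"gripper": 0},
    {"slide": [-0.0153,0.0234,0],"turn": 0,"gripper": 0},
  ],
)

```text
time_s: 10.52
tcp_pos: [0.7119, -0.1608, 0.1124]
eef_rot: [-180.0, -0.0, -90.0]
contact_force: [1.1, 0.3, -3.4]
gripper_width: 0.0258
gripper_force: 60.0
```

```bash
python3 - <<'E'
from wfit import *
s=get_state(); print(s['time_s'],s['tcp_pos'].round(4),s['contact_force'].round(2),s['joint_torque'].round(3),s['moment'].round(3))
E
```

```text
10.5167 [ 0.7119 -0.1608  0.1124] [ 1.05  0.31 -3.37] [ 2.5800e-01 -6.9370e+01  2.8659e+01  6.8300e+00 -3.8800e-01  1.4000e-02] [-0.276 -0.406  0.052]
```

```bash
cat > step.py <<'E'
import sys,pickle,numpy as np,pf,plan,json
from plant import get_state
P=pickle.load(open('P.pkl','rb')); st=json.load(open('st.json'))
pf.advance(P,[np.array(q) for q in st['rows']])
s=get_state(); M=np.array(s['moment']); F=-s['contact_force'][:2]
pred=np.degrees(np.arctan2(P['F'][:,1],P['F'][:,0])); pr0=pf.summ(P)
mag=np.hypot(M[0],M[1]); ang=np.degrees(np.arctan2(-M[0],M[1])); 
print('t',s['time_s'],'tcp',s['tcp_pos'].round(4),'cmd',P['cmd'].round(4),'F',F.round(2),'M',M.round(3),'j1',s['joint_torque'][[0,4]].round(3)); print('ang meas',ang.round(1),'pred',pr0['F'],np.degrees(np.arctan2(pr0['F'][1],pr0['F'][0])).round(1),'|M|/N',(mag/np.hypot(*pr0['F'])).round(3))
if mag>.25:
    d=(pred-ang+180)%360-180; sg=np.degrees(.05/mag); pf.reweight(P,np.where(P['Nn']>.05,-.5*(d/sg)**2,-30))
S=pf.summ(P); print(S)
x,v=P['p'].mean(0),P['v'].mean(0); u=x-P['foot']; phi=np.arctan2(u[1],u[0])
T=max(st['T']-len(st['rows'])/12,.8); old=st.get('kn'); k0=None
if old: 
    from scipy.interpolate import CubicSpline
    cs=CubicSpline(np.linspace(0,st['T'],len(old)),old); k0=cs(np.linspace(st['T']-T,st['T'],7)); 
else: k0=np.radians([147,127.9,107.7,87.2,68,50.4,34.2])
T,kn,cost,o,e,_=plan.optimise([*x,*v],P['w'].mean(),phi,T,k0,m=P['m'].mean(),c=P['c'].mean())
n=int(sys.argv[1]) if len(sys.argv)>1 else 5
f=np.array([np.interp((np.arange(n)+1)/12,o[:,0],o[:,3+i]) for i in(0,1)]).T-o[0,3:5]+P['cmd']
rows=[];sl=[];base=P['cmd'].copy()
for k in range(n):
    if k%5==0 and k: base=rows[-1]
    d=f[k]-base; q=np.round([-d[1]/.15,-d[0]/.15],3); sl.append(q.tolist()); rows.append(base+np.array([-q[1],-q[0]])*.15)
print('T',round(T,2),'cost',round(cost,3),'kn',np.degrees(kn).round(0),'end',e.round(4),'clear',np.hypot(o[:,1]-plan.STACK[0],o[:,2]-plan.STACK[1]).min().round(4))
for q in sl: print(q)
pickle.dump(P,open('P.pkl','wb')); json.dump(dict(rows=[r.tolist() for r in rows],T=T,kn=list(kn)),open('st.json','w'))
import copy; Q=copy.deepcopy(P); tr=[]; pf.advance(Q,rows,tr); tr=np.array(tr); print('pred N mean/min',tr[::2,4].round(1),tr[:,5].min().round(2),'v',tr[-1,6].round(3),pf.summ(Q)['p'])
E
python3 - <<'E'
import json,numpy as np
c=np.array([.7154,-.163]); json.dump(dict(rows=[(c+[-y*.15,-x*.15]).tolist() for x,y in((-.003,.0047),(-.006,.0094),(-.009,.0141),(-.012,.0188),(-.0153,.0234))],T=6.6),open('st.json','w'))
E
cp P.pkl P0.pkl; cp st.json st0.json; python3 step.py 5
```

```text
t 10.5167 tcp [ 0.7119 -0.1608  0.1124] cmd [ 0.7119 -0.1607] F [-1.05 -0.31] M [-0.276 -0.406  0.052] j1 [ 0.258 -0.388]
ang meas 145.8 pred [-0.51  0.35] 145.5 |M|/N 0.794
{'p': array([ 0.6117, -0.0951]), 'sp': array([0.0007, 0.0011]), 'v': array([-0.0086,  0.0057]), 'F': array([-0.53,  0.36]), 'sF': array([0.39, 0.26]), 'phi': np.float64(146.8), 'm': np.float64(11.28)}
T 6.03 cost 0.03 kn [147. 125. 105.  85.  67.  51.  36.] end [0.6064 0.1995] clear 0.145
[0.017, 0.021]
[0.032, 0.046]
[0.045, 0.076]
[0.055, 0.109]
[0.063, 0.147]
pred N mean/min [1.4 1.  1.4 1.5 1.6] 0.0 v 0.041 [ 0.6018 -0.09  ]
```

send_rows(
  moves=[
    {"slide": [0.017,0.021,0],"turn": 0,"gripper": 0},
    {"slide": [0.032,0.046,0],"turn": 0,"gripper": 0},
    {"slide": [0.045,0.076,0],"turn": 0,"gripper": 0},
    {"slide": [0.055,0.109,0],"turn": 0,"gripper": 0},
    {"slide": [0.063,0.147,0],"turn": 0,"gripper": 0},
  ],
)

```text
time_s: 10.93
tcp_pos: [0.6893, -0.1706, 0.1124]
eef_rot: [-180.0, -0.0, -90.0]
contact_force: [1.5, -1.2, -3.7]
gripper_width: 0.0259
gripper_force: 60.0
```

```bash
python3 step.py 5
```

```text
t 10.9333 tcp [ 0.6893 -0.1706  0.1124] cmd [ 0.6898 -0.1702] F [-1.45  1.25] M [-0.564 -0.787 -0.001] j1 [ 0.762 -0.959]
ang meas 144.4 pred [-1.46  0.86] 149.5 |M|/N 0.572
{'p': array([ 0.6022, -0.0896]), 'sp': array([0.001 , 0.0011]), 'v': array([-0.0384,  0.0214]), 'F': array([-1.42,  0.89]), 'sF': array([0.14, 0.09]), 'phi': np.float64(137.9), 'm': np.float64(11.37)}
T 5.63 cost 0.026 kn [138. 119. 100.  82.  65.  49.  35.] end [0.6064 0.1995] clear 0.1451
[0.004, 0.04]
[0.006, 0.082]
[0.006, 0.127]
[0.004, 0.171]
[-0.001, 0.216]
pred N mean/min [2.2 1.8 1.8 1.9 1.6] 0.0 v 0.059 [ 0.5833 -0.0772]
```

send_rows(
  moves=[
    {"slide": [0.004,0.04,0],"turn": 0,"gripper": 0},
    {"slide": [0.006,0.082,0],"turn": 0,"gripper": 0},
    {"slide": [0.006,0.127,0],"turn": 0,"gripper": 0},
    {"slide": [0.004,0.171,0],"turn": 0,"gripper": 0},
    {"slide": [-0.001,0.216,0],"turn": 0,"gripper": 0},
  ],
)

```text
time_s: 11.35
tcp_pos: [0.6562, -0.17, 0.1123]
eef_rot: [180.0, -0.0, -90.0]
contact_force: [1.7, -1.2, -2.9]
gripper_width: 0.0254
gripper_force: 60.0
```

```bash
python3 step.py 5
```

```text
t 11.35 tcp [ 0.6562 -0.17    0.1123] cmd [ 0.6574 -0.17  ] F [-1.73  1.17] M [-0.728 -0.632 -0.013] j1 [ 0.73  -0.702]
ang meas 131.0 pred [-1.34  1.48] 132.2 |M|/N 0.483
{'p': array([ 0.5834, -0.0771]), 'sp': array([0.0014, 0.0011]), 'v': array([-0.0468,  0.0377]), 'F': array([-1.33,  1.49]), 'sF': array([0.11, 0.11]), 'phi': np.float64(129.1), 'm': np.float64(11.28)}
T 5.22 cost 0.022 kn [129. 112.  95.  78.  62.  48.  35.] end [0.6064 0.1995] clear 0.145
[-0.008, 0.043]
[-0.017, 0.085]
[-0.028, 0.127]
[-0.04, 0.169]
[-0.054, 0.21]
pred N mean/min [2.3 1.7 1.7 1.9 1.8] 0.0 v 0.06 [ 0.5659 -0.0594]
```

send_rows(
  moves=[
    {"slide": [-0.008,0.043,0],"turn": 0,"gripper": 0},
    {"slide": [-0.017,0.085,0],"turn": 0,"gripper": 0},
    {"slide": [-0.028,0.127,0],"turn": 0,"gripper": 0},
    {"slide": [-0.04,0.169,0],"turn": 0,"gripper": 0},
    {"slide": [-0.054,0.21,0],"turn": 0,"gripper": 0},
  ],
)

```text
time_s: 11.77
tcp_pos: [0.625, -0.1617, 0.1123]
eef_rot: [180.0, -0.0, -90.0]
contact_force: [1.5, -1.3, -2.0]
gripper_width: 0.0257
gripper_force: 60.0
```

```bash
python3 step.py 5
```

```text
t 11.7667 tcp [ 0.625  -0.1617  0.1123] cmd [ 0.6259 -0.1619] F [-1.52  1.33] M [-0.757 -0.425  0.024] j1 [ 0.565 -0.521]
ang meas 119.3 pred [-0.95  1.53] 121.8 |M|/N 0.482
{'p': array([ 0.5663, -0.0592]), 'sp': array([0.0019, 0.0011]), 'v': array([-0.0377,  0.0469]), 'F': array([-0.94,  1.53]), 'sF': array([0.07, 0.11]), 'phi': np.float64(120.6), 'm': np.float64(11.21)}
T 4.81 cost 0.019 kn [121. 106.  90.  74.  60.  46.  33.] end [0.6064 0.1995] clear 0.145
[-0.017, 0.037]
[-0.035, 0.074]
[-0.053, 0.11]
[-0.073, 0.147]
[-0.092, 0.184]
pred N mean/min [2.1 1.8 1.8 1.7 2. ] 0.0 v 0.06 [ 0.5526 -0.0384]
```

send_rows(
  moves=[
    {"slide": [-0.017,0.037,0],"turn": 0,"gripper": 0},
    {"slide": [-0.035,0.074,0],"turn": 0,"gripper": 0},
    {"slide": [-0.053,0.11,0],"turn": 0,"gripper": 0},
    {"slide": [-0.073,0.147,0],"turn": 0,"gripper": 0},
    {"slide": [-0.092,0.184,0],"turn": 0,"gripper": 0},
  ],
)

```text
time_s: 12.18
tcp_pos: [0.5975, -0.1477, 0.1122]
eef_rot: [180.0, 0.0, -90.0]
contact_force: [1.6, -1.3, -2.1]
gripper_width: 0.0253
gripper_force: 60.0
```

```bash
python3 step.py 5
```

```text
t 12.1833 tcp [ 0.5975 -0.1477  0.1122] cmd [ 0.5983 -0.1481] F [-1.65  1.26] M [-0.554 -0.32  -0.044] j1 [ 0.183 -0.368]
ang meas 120.0 pred [-0.63  1.27] 116.4 |M|/N 0.451
{'p': array([ 0.5521, -0.0386]), 'sp': array([0.0025, 0.0011]), 'v': array([-0.0299,  0.0503]), 'F': array([-0.63,  1.25]), 'sF': array([0.05, 0.13]), 'phi': np.float64(113.3), 'm': np.float64(11.41)}
T 4.4 cost 0.016 kn [113.  98.  84.  70.  57.  45.  33.] end [0.6064 0.1995] clear 0.1458
[-0.019, 0.039]
[-0.039, 0.077]
[-0.061, 0.115]
[-0.084, 0.152]
[-0.108, 0.188]
pred N mean/min [1.8 1.8 1.8 1.9 1.7] 0.0 v 0.059 [ 0.5408 -0.0168]
```

send_rows(
  moves=[
    {"slide": [-0.019,0.039,0],"turn": 0,"gripper": 0},
    {"slide": [-0.039,0.077,0],"turn": 0,"gripper": 0},
    {"slide": [-0.061,0.115,0],"turn": 0,"gripper": 0},
    {"slide": [-0.084,0.152,0],"turn": 0,"gripper": 0},
    {"slide": [-0.108,0.188,0],"turn": 0,"gripper": 0},
  ],
)

```text
time_s: 12.6
tcp_pos: [0.5691, -0.1316, 0.1121]
eef_rot: [180.0, 0.0, -90.0]
contact_force: [0.7, -1.7, -2.6]
gripper_width: 0.026
gripper_force: 60.0
```

```bash
sed -i 's/c=P\[.c.\].mean())/c=P["c"].mean(),vmax=.066)/' step.py; python3 step.py 5
```

```text
t 12.6 tcp [ 0.5691 -0.1316  0.1121] cmd [ 0.5701 -0.1319] F [-0.71  1.66] M [-0.757 -0.163 -0.005] j1 [ 0.201 -0.179]
ang meas 102.1 pred [-0.47  1.63] 106.1 |M|/N 0.456
{'p': array([ 0.5421, -0.0164]), 'sp': array([0.0031, 0.0008]), 'v': array([-0.0221,  0.0541]), 'F': array([-0.45,  1.63]), 'sF': array([0.05, 0.11]), 'phi': np.float64(104.1), 'm': np.float64(11.17)}
T 3.67 cost 0.15 kn [104.  90.  76.  66.  55.  44.  33.] end [0.6063 0.1994] clear 0.1445
[-0.026, 0.036]
[-0.053, 0.073]
[-0.083, 0.111]
[-0.114, 0.148]
[-0.147, 0.185]
pred N mean/min [2.1 2.  1.9 2.1 1.8] 0.0 v 0.065 [0.5339 0.0085]
```

send_rows(
  moves=[
    {"slide": [-0.026,0.036,0],"turn": 0,"gripper": 0},
    {"slide": [-0.053,0.073,0],"turn": 0,"gripper": 0},
    {"slide": [-0.083,0.111,0],"turn": 0,"gripper": 0},
    {"slide": [-0.114,0.148,0],"turn": 0,"gripper": 0},
    {"slide": [-0.147,0.185,0],"turn": 0,"gripper": 0},
  ],
)

```text
time_s: 13.02
tcp_pos: [0.5414, -0.1094, 0.1122]
eef_rot: [180.0, -0.0, -90.0]
contact_force: [-0.2, -1.9, -3.4]
gripper_width: 0.0255
gripper_force: 60.0
```

```bash
python3 step.py 5
```

```text
t 13.0167 tcp [ 0.5414 -0.1094  0.1122] cmd [ 0.5424 -0.1099] F [0.2  1.93] M [-0.82  -0.161 -0.037] j1 [ 0.049 -0.032]
ang meas 101.1 pred [-0.25  1.96] 97.3 |M|/N 0.423
{'p': array([0.5319, 0.0083]), 'sp': array([0.0037, 0.0005]), 'v': array([-0.0173,  0.0647]), 'F': array([-0.29,  1.98]), 'sF': array([0.07, 0.15]), 'phi': np.float64(95.6), 'm': np.float64(11.54)}
T 3.3 cost 0.016 kn [96. 84. 72. 61. 50. 40. 30.] end [0.6063 0.1995] clear 0.1465
[-0.034, 0.033]
[-0.069, 0.065]
[-0.105, 0.095]
[-0.141, 0.125]
[-0.179, 0.153]
pred N mean/min [2.3 1.9 1.9 1.9 1.8] 0.0 v 0.065 [0.5276 0.0353]
```

send_rows(
  moves=[
    {"slide": [-0.034,0.033,0],"turn": 0,"gripper": 0},
    {"slide": [-0.069,0.065,0],"turn": 0,"gripper": 0},
    {"slide": [-0.105,0.095,0],"turn": 0,"gripper": 0},
    {"slide": [-0.141,0.125,0],"turn": 0,"gripper": 0},
    {"slide": [-0.179,0.153,0],"turn": 0,"gripper": 0},
  ],
)

```text
time_s: 13.43
tcp_pos: [0.5185, -0.0825, 0.1122]
eef_rot: [180.0, -0.0, -90.0]
contact_force: [-1.2, -1.4, -2.6]
gripper_width: 0.0255
gripper_force: 60.0
```

```bash
python3 step.py 5
```

```text
t 13.4333 tcp [ 0.5185 -0.0825  0.1122] cmd [ 0.5194 -0.083 ] F [1.17 1.43] M [-0.861  0.149  0.013] j1 [0.023 0.344]
ang meas 80.2 pred [0.09 2.1 ] 87.5 |M|/N 0.416
{'p': array([0.5325, 0.0349]), 'sp': array([0.004 , 0.0005]), 'v': array([-0.0022,  0.0639]), 'F': array([0.17, 2.03]), 'sF': array([0.06, 0.16]), 'phi': np.float64(84.2), 'm': np.float64(10.86)}
T 2.81 cost 6.625 kn [84. 74. 66. 62. 51. 41. 28.] end [0.6063 0.1993] clear 0.1414
[-0.038, 0.02]
[-0.077, 0.041]
[-0.118, 0.063]
[-0.159, 0.085]
[-0.202, 0.106]
pred N mean/min [2.4 2.  2.  2.  1.8] 0.0 v 0.065 [0.5342 0.0618]
```

send_rows(
  moves=[
    {"slide": [-0.038,0.02,0],"turn": 0,"gripper": 0},
    {"slide": [-0.077,0.041,0],"turn": 0,"gripper": 0},
    {"slide": [-0.118,0.063,0],"turn": 0,"gripper": 0},
    {"slide": [-0.159,0.085,0],"turn": 0,"gripper": 0},
    {"slide": [-0.202,0.106,0],"turn": 0,"gripper": 0},
  ],
)

```text
time_s: 13.85
tcp_pos: [0.5028, -0.0521, 0.1122]
eef_rot: [180.0, -0.0, -90.0]
contact_force: [0.0, -1.9, -2.2]
gripper_width: 0.0255
gripper_force: 60.0
```

```bash
python3 step.py 5
```

```text
t 13.85 tcp [ 0.5028 -0.0521  0.1122] cmd [ 0.5035 -0.0527] F [-0.01  1.94] M [-0.946  0.289  0.024] j1 [-0.118  0.504]
ang meas 73.0 pred [0.46 2.07] 77.5 |M|/N 0.466
{'p': array([0.538 , 0.0608]), 'sp': array([0.004 , 0.0012]), 'v': array([0.0097, 0.0639]), 'F': array([0.51, 2.  ]), 'sF': array([0.06, 0.15]), 'phi': np.float64(73.6), 'm': np.float64(10.34)}
T 2.45 cost 32.083 kn [74. 86. 64. 58. 55. 56. 61.] end [0.6064 0.1995] clear 0.1372
[-0.01, -0.127]
[-0.039, -0.204]
[-0.074, -0.238]
[-0.111, -0.236]
[-0.149, -0.203]
pred N mean/min [2.8 0.1 1.5 2.5 2.1] 0.0 v 0.067 [0.544  0.0879]
```

```bash
sed -i 's/if mag>.25:/if mag>.25 and st["rows"]:/; s/vmax=.066)/vmax=.066,clear=.131)/' step.py; python3 - <<'E'
import json,numpy as np
st=json.load(open('st.json')); st['rows']=[]; st['T']=2.5; st['kn']=np.radians(np.linspace(73.6,30,7)).tolist(); json.dump(st,open('st.json','w'))
E
python3 step.py 5
```

```text
t 13.85 tcp [ 0.5028 -0.0521  0.1122] cmd [ 0.5035 -0.0527] F [-0.01  1.94] M [-0.946  0.289  0.024] j1 [-0.118  0.504]
ang meas 73.0 pred [0.51 2.  ] 75.7 |M|/N 0.479
{'p': array([0.538 , 0.0608]), 'sp': array([0.004 , 0.0012]), 'v': array([0.0097, 0.0639]), 'F': array([0.51, 2.  ]), 'sF': array([0.06, 0.15]), 'phi': np.float64(73.6), 'm': np.float64(10.34)}
T 2.39 cost 0.005 kn [74. 70. 65. 62. 58. 54. 50.] end [0.6063 0.1994] clear 0.1353
[-0.039, 0.004]
[-0.077, 0.006]
[-0.116, 0.006]
[-0.154, 0.004]
[-0.192, 0.001]
pred N mean/min [2.4 2.1 2.  2.2 2. ] 0.0 v 0.066 [0.546  0.0867]
```

send_rows(
  moves=[
    {"slide": [-0.039,0.004,0],"turn": 0,"gripper": 0},
    {"slide": [-0.077,0.006,0],"turn": 0,"gripper": 0},
    {"slide": [-0.116,0.006,0],"turn": 0,"gripper": 0},
    {"slide": [-0.154,0.004,0],"turn": 0,"gripper": 0},
    {"slide": [-0.192,0.001,0],"turn": 0,"gripper": 0},
  ],
)

```text
time_s: 14.27
tcp_pos: [0.5032, -0.0232, 0.1122]
eef_rot: [180.0, 0.0, -90.0]
contact_force: [-1.3, -1.7, -2.9]
gripper_width: 0.0259
gripper_force: 60.0
```

```bash
python3 step.py 5
```

```text
t 14.2667 tcp [ 0.5032 -0.0232  0.1122] cmd [ 0.5034 -0.0239] F [1.27 1.66] M [-0.781  0.424 -0.001] j1 [0.096 0.669]
ang meas 61.5 pred [0.86 1.92] 65.9 |M|/N 0.422
{'p': array([0.5471, 0.0863]), 'sp': array([0.0052, 0.0021]), 'v': array([0.0253, 0.0604]), 'F': array([0.92, 1.89]), 'sF': array([0.08, 0.12]), 'phi': np.float64(68.5), 'm': np.float64(10.48)}
T 1.96 cost 0.001 kn [69. 66. 63. 61. 59. 56. 54.] end [0.6064 0.1995] clear 0.134
[-0.037, -0.006]
[-0.073, -0.013]
[-0.11, -0.02]
[-0.147, -0.027]
[-0.185, -0.034]
pred N mean/min [2.4 2.1 2.  2.2 2.1] 0.0 v 0.067 [0.5584 0.1113]
```

send_rows(
  moves=[
    {"slide": [-0.037,-0.006,0],"turn": 0,"gripper": 0},
    {"slide": [-0.073,-0.013,0],"turn": 0,"gripper": 0},
    {"slide": [-0.11,-0.02,0],"turn": 0,"gripper": 0},
    {"slide": [-0.147,-0.027,0],"turn": 0,"gripper": 0},
    {"slide": [-0.185,-0.034,0],"turn": 0,"gripper": 0},
  ],
)

```text
time_s: 14.68
tcp_pos: [0.5083, 0.0044, 0.1122]
eef_rot: [180.0, -0.0, -90.0]
contact_force: [-0.1, -3.0, -3.0]
gripper_width: 0.0256
gripper_force: 60.0
```

```bash
python3 step.py 5
```

```text
t 14.6833 tcp [0.5083 0.0044 0.1122] cmd [0.5085 0.0038] F [0.06 2.97] M [-0.926  0.355  0.018] j1 [0.35  0.713]
ang meas 69.0 pred [0.91 2.01] 65.6 |M|/N 0.45
{'p': array([0.5543, 0.1132]), 'sp': array([0.0043, 0.0019]), 'v': array([0.0262, 0.0629]), 'F': array([0.85, 2.05]), 'sF': array([0.09, 0.14]), 'phi': np.float64(67.4), 'm': np.float64(11.09)}
T 1.56 cost 0.003 kn [67. 61. 55. 49. 44. 38. 33.] end [0.6064 0.1995] clear 0.1393
[-0.046, 0.011]
[-0.093, 0.023]
[-0.14, 0.035]
[-0.189, 0.047]
[-0.238, 0.058]
pred N mean/min [2.4 2.  1.9 1.9 2.1] 0.0 v 0.067 [0.5638 0.1394]
```

send_rows(
  moves=[
    {"slide": [-0.046,0.011,0],"turn": 0,"gripper": 0},
    {"slide": [-0.093,0.023,0],"turn": 0,"gripper": 0},
    {"slide": [-0.14,0.035,0],"turn": 0,"gripper": 0},
    {"slide": [-0.189,0.047,0],"turn": 0,"gripper": 0},
    {"slide": [-0.238,0.058,0],"turn": 0,"gripper": 0},
  ],
)

```text
time_s: 15.1
tcp_pos: [0.499, 0.0402, 0.1122]
eef_rot: [180.0, -0.0, -90.0]
contact_force: [-1.1, -1.3, -2.8]
gripper_width: 0.0257
gripper_force: 60.0
```

```bash
cat > look.py <<'E'
from wfit import *
def bore(cam,guess,name=None):
    d=cap(cam); g=cv2.cvtColor(d['img'],cv2.COLOR_RGB2GRAY); u,v=proj(d,[*guess,.085]).astype(int); w=24
    t=g[v-w:v+w,u-w:u+w]; cc=cv2.connectedComponentsWithStats((t<90).astype('uint8'))
    k=[i for i in range(1,cc[0]) if 100<cc[2][i,4]<420 and cc[2][i,0]>0 and cc[2][i,1]>0 and cc[2][i,0]+cc[2][i,2]<2*w]
    if name: save(name,d['img'])
    f=np.clip((guess[1]+.0963)/.296,0,1); b={'scene':np.array([.0019,.0042])*(1-f)+np.array([.0051,.006])*f,'side':np.array([-.0006,-.0012])*(1-f)+np.array([-.0045,.0028])*f}[cam]
    return [(unproj(d,cc[3][i]+[u-w,v-w],.085)[:2]+b).round(4).tolist()+cc[2][i].tolist() for i in k]
E
python3 - <<'E'
from look import *
print(bore('side',(.5638,.1394),'side7.png')); print(get_state()['time_s'])
E
cp P.pkl Pb.pkl
```

```text
[[0.5544, 0.1466, 13, 19, 26, 17, 352]]
15.15
```

```bash
python3 - <<'E'
import pickle,json,numpy as np,pf
P=pickle.load(open('Pb.pkl','rb')); st=json.load(open('st.json')); pf.advance(P,[np.array(q) for q in st['rows']]); print(pf.summ(P), P['cmd'])
n=len(P['m']); g=pf.rng.normal
P['v']=np.c_[g(.021,.005,n),g(.063,.003,n)]*.9
P['p']=np.c_[g(.5544,.001,n),g(.1466,.001,n)]+P['v']*.052; P['w']=P['w']
P['foot']=P['cmd'].copy()
pickle.dump(P,open('P.pkl','wb')); 
st.update(rows=[],T=1.9,kn=np.radians(np.linspace(62,25,7)).tolist()); json.dump(st,open('st.json','w'))
E
sed -i 's/vmax=.066,clear=.131/vmax=.055,clear=.1,vend=.03/' step.py; python3 step.py 5
```

```text
{'p': array([0.5638, 0.1394]), 'sp': array([0.0049, 0.0031]), 'v': array([0.0225, 0.062 ]), 'F': array([0.7 , 1.65]), 'sF': array([0.07, 0.15]), 'phi': np.float64(57.9), 'm': np.float64(11.09)} [0.49979  0.039545]
t 15.15 tcp [0.4992 0.0413 0.1123] cmd [0.4998 0.0395] F [0.16 0.6 ] M [ 0.09   0.109 -0.034] j1 [-0.351 -0.034]
ang meas -39.3 pred [0.7  1.65] 67.0 |M|/N 0.079
{'p': array([0.5554, 0.1496]), 'sp': array([0.0011, 0.001 ]), 'v': array([0.0188, 0.0568]), 'F': array([0.7 , 1.65]), 'sF': array([0.07, 0.15]), 'phi': np.float64(63.2), 'm': np.float64(11.09)}
T 1.35 cost 0.067 kn [63. 48. 34. 21. 10.  2. -6.] end [0.6064 0.1995] clear 0.16
[-0.071, 0.059]
[-0.146, 0.113]
[-0.226, 0.159]
[-0.309, 0.198]
[-0.394, 0.229]
pred N mean/min [0.  0.  0.1 2.6 2.4] 0.0 v 0.057 [0.5628 0.1672]
```

```bash
python3 - <<'E'
import pickle,json,numpy as np,pf,copy
P0=pickle.load(open('P.pkl','rb')); rows=[np.array(r) for r in json.load(open('st.json'))['rows']]
P=copy.deepcopy(P0); 
for r in rows:
    a=P['cmd'].copy(); mx=0
    for k in range(10):
        pass
    pf.advance(P,[r]); d=np.hypot(*(P['p']-P['foot']).T)-.12; print(r.round(4),'N',P['Nn'].mean().round(2),np.percentile(P['Nn'],99).round(2),'gap mm',(d.mean()*1e3).round(2),(d.std()*1e3).round(2),'v',P['v'].mean(0).round(3))
E
```

```text
[0.4909 0.0502] N 0.01 0.0 gap mm 3.65 1.08 v [0.015 0.044]
[0.4828 0.0614] N 0.12 5.02 gap mm 2.35 1.19 v [0.012 0.035]
[0.4759 0.0734] N 2.39 8.87 gap mm 0.53 1.01 v [0.013 0.034]
[0.4701 0.0859] N 2.13 8.32 gap mm -0.25 0.37 v [0.025 0.046]
[0.4654 0.0986] N 0.37 5.63 gap mm -0.11 0.13 v [0.029 0.047]
```

```bash
python3 - <<'E'
import pickle,json,numpy as np,pf,copy
P0=pickle.load(open('P.pkl','rb')); st=json.load(open('st.json'))
P=copy.deepcopy(P0); c=P['cmd'].copy(); base=c.copy()
p=P['p'].mean(0);v=P['v'].mean(0); rows=[]
from scipy.interpolate import CubicSpline
phs=np.radians([56,48,41,34,28]); gaps=[3.4,2.4,1.6,.9,.1]
for k in range(5):
    for i in range(40): s=np.hypot(*v); v=v-(26*s+.3)*v/s/11/480; p=p+v/480
    u=np.array([np.cos(phs[k]),np.sin(phs[k])]); t=p-(.12+gaps[k]*1e-3)*u
    d=t-base; q=np.round([-d[1]/.15,-d[0]/.15],3); r=base-q[::-1]*.15; rows.append(r.tolist())
    pf.advance(P,[r]); g=np.hypot(*(P['p']-P['foot']).T)-.12
    print(q,r.round(4),'p',p.round(4),'N',P['Nn'].mean().round(2),np.percentile(P['Nn'],99).round(2),'gap',(g.mean()*1e3).round(2),(g.std()*1e3).round(2),P['v'].mean(0).round(3))
st['rows']=rows; st['T']=1.9; json.dump(st,open('st.json','w'))
E
```

```text
[-0.079  0.08 ] [0.4878 0.0514] p [0.5568 0.1538] N 0.0 0.0 gap 4.15 1.08 [0.015 0.044]
[-0.177  0.159] [0.4759 0.0661] p [0.5579 0.1571] N 0.03 0.0 gap 3.07 1.21 [0.011 0.034]
[-0.268  0.219] [0.4669 0.0797] p [0.5587 0.1596] N 0.12 3.19 gap 2.1 1.33 [0.009 0.027]
[-0.362  0.271] [0.4591 0.0938] p [0.5593 0.1615] N 0.19 2.82 gap 1.33 1.3 [0.008 0.022]
[-0.447  0.307] [0.4537 0.1066] p [0.5598 0.1629] N 0.24 2.91 gap 0.79 1.13 [0.008 0.018]
```

send_rows(
  moves=[
    {"slide": [-0.079,0.08,0],"turn": 0,"gripper": 0},
    {"slide": [-0.177,0.159,0],"turn": 0,"gripper": 0},
    {"slide": [-0.268,0.219,0],"turn": 0,"gripper": 0},
    {"slide": [-0.362,0.271,0],"turn": 0,"gripper": 0},
    {"slide": [-0.447,0.307,0],"turn": 0,"gripper": 0},
  ],
)

```text
time_s: 15.57
tcp_pos: [0.4528, 0.1078, 0.1125]
eef_rot: [-180.0, 0.1, -90.0]
contact_force: [0.5, -0.4, -3.1]
gripper_width: 0.0254
gripper_force: 60.0
```

```bash
cp P.pkl Pb.pkl; python3 - <<'E'
from look import *
s=get_state(); print(s['moment'].round(3),s['tcp_pos'].round(4)); b=bore('side',(.56,.163),'side8.png'); print(b); print(get_state()['time_s'])
import pickle,json,pf
P=pickle.load(open('Pb.pkl','rb')); st=json.load(open('st.json')); pf.advance(P,[np.array(q) for q in st['rows']]); print(pf.summ(P))
if len(b)==1:
    m=np.array(b[0][:2]); print('dist',np.hypot(*(m-s['tcp_pos'][:2])), 'to land',LAND-m if 0 else np.array([.6064,.1995])-m)
    pf.reweight(P,-.5*((P['p']-m)**2).sum(1)/.0015**2); P['p']+=P['v']*.048; P['v']*=.88; P['foot']=P['cmd'].copy()
    pickle.dump(P,open('P.pkl','wb')); st.update(rows=[],T=1.5,kn=np.radians(np.linspace(28,40,7)).tolist()); json.dump(st,open('st.json','w'))
E
python3 step.py 5
```

```text
[-0.119  0.333  0.057] [0.4528 0.1078 0.1125]
[[0.5567, 0.164, 12, 16, 26, 18, 366]]
15.6167
{'p': array([0.5601, 0.1632]), 'sp': array([0.0013, 0.0014]), 'v': array([0.0085, 0.018 ]), 'F': array([0.19, 0.15]), 'sF': array([0.51, 0.41]), 'phi': np.float64(29.4), 'm': np.float64(11.09)}
dist 0.11815470388352992 to land [0.0497 0.0355]
t 15.6167 tcp [0.4526 0.1092 0.1125] cmd [0.4537 0.1066] F [ 1.66 -0.76] M [0.551 0.424 0.001] j1 [0.025 0.196]
ang meas -52.5 pred [0.32 0.26] 39.1 |M|/N 1.687
{'p': array([0.5594, 0.165 ]), 'sp': array([0.0007, 0.0011]), 'v': array([0.0097, 0.0192]), 'F': array([0.32, 0.26]), 'sF': array([0.64, 0.53]), 'phi': np.float64(28.9), 'm': np.float64(11.13)}
T 1.16 cost 0.003 kn [29. 35. 42. 48. 55. 61. 67.] end [0.6064 0.1995] clear 0.1652
[0.023, -0.028]
[0.045, -0.063]
[0.066, -0.104]
[0.083, -0.149]
[0.099, -0.199]
pred N mean/min [0.  0.8 3.2 1.6 1.5] 0.0 v 0.048 [0.5702 0.1733]
```

send_rows(
  moves=[
    {"slide": [0.023,-0.028,0],"turn": 0,"gripper": 0},
    {"slide": [0.045,-0.063,0],"turn": 0,"gripper": 0},
    {"slide": [0.066,-0.104,0],"turn": 0,"gripper": 0},
    {"slide": [0.083,-0.149,0],"turn": 0,"gripper": 0},
    {"slide": [0.099,-0.199,0],"turn": 0,"gripper": 0},
  ],
)

```text
time_s: 16.03
tcp_pos: [0.484, 0.0908, 0.112]
eef_rot: [180.0, -0.0, -90.1]
contact_force: [-2.0, -1.2, -3.4]
gripper_width: 0.0257
gripper_force: 60.0
```

```bash
cp P.pkl Pb.pkl; cp st.json stb.json; python3 - <<'E'
from look import *
s=get_state(); print(s['moment'].round(3),s['tcp_pos'].round(4)); b=bore('side',(.57,.173),'side9.png'); print(b); print(get_state()['time_s'])
import pickle,json,pf
P=pickle.load(open('Pb.pkl','rb')); st=json.load(open('st.json')); pf.advance(P,[np.array(q) for q in st['rows']]); print(pf.summ(P))
if len(b)==1:
    m=np.array(b[0][:2]); print('dist',np.hypot(*(m-s['tcp_pos'][:2])), 'to land',np.array([.6064,.1995])-m)
    pf.reweight(P,-.5*((P['p']-m)**2).sum(1)/.0015**2); P['p']+=P['v']*.048; P['v']*=.88; P['foot']=P['cmd'].copy()
    pickle.dump(P,open('P.pkl','wb')); st.update(rows=[],T=max(.6,st['T']-.42)); st.pop('kn'); st['kn']=[float(np.radians(a)) for a in np.linspace(47,60,7)]; json.dump(st,open('st.json','w'))
E
python3 step.py 5
```

```text
[-0.483  0.741 -0.025] [0.484  0.0908 0.112 ]
[[0.5694, 0.173, 10, 14, 27, 18, 370]]
16.0833
{'p': array([0.5702, 0.1733]), 'sp': array([0.0013, 0.0015]), 'v': array([0.0421, 0.0258]), 'F': array([1.2 , 0.78]), 'sF': array([0.13, 0.08]), 'phi': np.float64(42.6), 'm': np.float64(11.13)}
dist 0.11857044341220697 to land [0.037  0.0265]
t 16.0833 tcp [0.4858 0.0911 0.1122] cmd [0.4836 0.0917] F [-2.49  0.58] M [-0.128 -0.725  0.038] j1 [ 0.019 -0.665]
ang meas 170.0 pred [1.19 0.78] 33.2 |M|/N 0.518
{'p': array([0.5721, 0.1747]), 'sp': array([0.0009, 0.0009]), 'v': array([0.0368, 0.0227]), 'F': array([1.19, 0.78]), 'sF': array([0.11, 0.07]), 'phi': np.float64(43.2), 'm': np.float64(11.11)}
T 0.76 cost 0.001 kn [43. 46. 48. 51. 53. 56. 59.] end [0.6064 0.1995] clear 0.1664
[0.003, -0.039]
[0.005, -0.079]
[0.006, -0.12]
[0.006, -0.162]
[0.006, -0.202]
pred N mean/min [0.  0.  5.3 1.8 1. ] 0.0 v 0.048 [0.587  0.1849]
```

send_rows(
  moves=[
    {"slide": [0.002,-0.03,0],"turn": 0,"gripper": 0},
    {"slide": [0.004,-0.062,0],"turn": 0,"gripper": 0},
    {"slide": [0.005,-0.096,0],"turn": 0,"gripper": 0},
    {"slide": [0.005,-0.132,0],"turn": 0,"gripper": 0},
    {"slide": [0.005,-0.168,0],"turn": 0,"gripper": 0},
  ],
)

```text
time_s: 16.5
tcp_pos: [0.5084, 0.0906, 0.1119]
eef_rot: [179.9, -0.0, -90.0]
contact_force: [-1.8, -1.5, -3.4]
gripper_width: 0.0255
gripper_force: 60.0
```

```bash
cp P.pkl Pb.pkl; python3 - <<'E'
from look import *
s=get_state(); print(s['moment'].round(3),s['tcp_pos'].round(4)); b=bore('side',(.583,.183),'side10.png'); print(b); print(get_state()['time_s'])
import pickle,json,pf
P=pickle.load(open('Pb.pkl','rb')); st=json.load(open('st.json')); c=P['cmd'].copy()
pf.advance(P,[c-np.array([y,x])*.15 for x,y in((.002,-.03),(.004,-.062),(.005,-.096),(.005,-.132),(.005,-.168))]); print(pf.summ(P))
m=np.array(b[0][:2]) if len(b)==1 else P['p'].mean(0); print('dist',np.hypot(*(m-s['tcp_pos'][:2])), 'to land',np.array([.6064,.1995])-m)
pf.reweight(P,-.5*((P['p']-m)**2).sum(1)/.0015**2); P['p']+=P['v']*.048; P['v']*=.88; P['foot']=P['cmd'].copy()
pickle.dump(P,open('P.pkl','wb')); st.update(rows=[],T=.8); st['kn']=[float(np.radians(a)) for a in np.linspace(48,50,7)]; json.dump(st,open('st.json','w'))
# coast prediction
p=P['p'].mean(0);v=P['v'].mean(0)
while np.hypot(*v)>.001: q=np.hypot(*v); v=v-(26*q+.3)*v/q/11/480; p=p+v/480
print('coast end',p)
E
python3 step.py 5 | tail -8
```

```text
[-0.619  0.747  0.015] [0.5084 0.0906 0.1119]
[[0.5847, 0.1819, 10, 14, 26, 18, 371]]
16.55
{'p': array([0.5845, 0.1831]), 'sp': array([0.0012, 0.001 ]), 'v': array([0.0348, 0.026 ]), 'F': array([0.6 , 0.52]), 'sF': array([0.2 , 0.17]), 'phi': np.float64(50.1), 'm': np.float64(11.11)}
dist 0.11898911357601925 to land [0.0217 0.0176]
coast end [0.59381072 0.18937229]
{'p': array([0.5866, 0.184 ]), 'sp': array([0.0009, 0.0007]), 'v': array([0.0309, 0.0228]), 'F': array([0.61, 0.52]), 'sF': array([0.2 , 0.17]), 'phi': np.float64(50.1), 'm': np.float64(11.03)}
T 0.45 cost 0.104 kn [50. 50. 50. 50. 51. 51. 52.] end [0.6061 0.1998] clear 0.1665
[-0.014, -0.017]
[-0.027, -0.037]
[-0.039, -0.058]
[-0.048, -0.08]
[-0.056, -0.103]
pred N mean/min [0.  0.  2.9 2.1 0.7] 0.0 v 0.037 [0.5979 0.1932]
```

send_rows(
  moves=[
    {"slide": [-0.014,-0.017,0],"turn": 0,"gripper": 0},
    {"slide": [-0.027,-0.037,0],"turn": 0,"gripper": 0},
    {"slide": [-0.039,-0.058,0],"turn": 0,"gripper": 0},
    {"slide": [-0.048,-0.08,0],"turn": 0,"gripper": 0},
    {"slide": [-0.055,-0.1,0],"turn": 0,"gripper": 0},
  ],
)

```text
time_s: 16.97
tcp_pos: [0.5238, 0.0996, 0.1122]
eef_rot: [-180.0, 0.0, -90.0]
contact_force: [-0.8, -0.5, -2.8]
gripper_width: 0.0255
gripper_force: 60.0
```

```bash
python3 - <<'E'
from look import *
for i in range(20):
    b=bore('side' if i%4 else 'scene',(.602,.196)); 
    if i%4<2 : print(get_state()['time_s'],b,get_state()['moment'].round(2))
print(get_state()['tcp_pos'])
E
```

```text
17.0167 [[0.6053, 0.1926, 10, 11, 26, 20, 409]] [ 0.01 -0.34  0.04]
17.0667 [[0.5991, 0.1948, 12, 14, 27, 19, 382]] [ 0.05 -0.01  0.07]
17.2167 [[0.609, 0.1961, 9, 13, 27, 20, 415]] [-0.    0.04  0.  ]
17.2667 [[0.6023, 0.1975, 10, 15, 26, 19, 382]] [-0.01  0.04 -0.03]
17.4167 [] [-0.03  0.03 -0.03]
17.4667 [[0.6029, 0.1984, 9, 15, 27, 19, 384]] [ 0.03 -0.   -0.03]
17.6167 [[0.6102, 0.1975, 9, 14, 27, 20, 419]] [ 0.06 -0.01  0.01]
17.6667 [[0.603, 0.1985, 9, 15, 27, 19, 386]] [0.01 0.08 0.04]
17.8167 [[0.6103, 0.1975, 9, 14, 27, 20, 419]] [0.03 0.03 0.01]
17.8667 [[0.6029, 0.1985, 9, 15, 27, 19, 383]] [-0.02 -0.02 -0.01]
[0.52349334 0.0992767  0.11221904]
```

Flange is at rest at about (0.606,0.198), within about 2 mm of the landing centre. Now withdrawing and putting the pusher back.

send_rows(
  moves=[
    {"slide": [0.04,0.035,0],"turn": 0,"gripper": 0},
    {"slide": [0.1,0.085,0],"turn": 0,"gripper": 0},
    {"slide": [0.153,0.13,0],"turn": 0,"gripper": 0},
    {"slide": [0.153,0.13,-0.15],"turn": 0,"gripper": 0},
    {"slide": [0.153,0.13,-0.35],"turn": 0,"gripper": 0},
  ],
)

```text
time_s: 18.38
tcp_pos: [0.5007, 0.0742, 0.1629]
eef_rot: [179.7, -0.1, -90.1]
contact_force: [0.8, 1.3, -2.8]
gripper_width: 0.0258
gripper_force: 60.0
```

send_rows(
  moves=[
    {"slide": [0.05,0,-0.2],"turn": 0,"gripper": 0},
    {"slide": [0.2,-0.01,-0.4],"turn": 0,"gripper": 0},
    {"slide": [0.4,-0.03,-0.4],"turn": 0,"gripper": 0},
    {"slide": [0.6,-0.04,-0.4],"turn": 0,"gripper": 0},
    {"slide": [0.8,-0.05,-0.4],"turn": 0,"gripper": 0},
  ],
)

```text
time_s: 18.8
tcp_pos: [0.5105, -0.0453, 0.2255]
eef_rot: [-179.9, 0.0, -90.0]
contact_force: [0.2, -0.3, -3.9]
gripper_width: 0.0257
gripper_force: 60.0
```

send_rows(
  moves=[
    {"slide": [0.2,-0.01,0],"turn": 0,"gripper": 0},
    {"slide": [0.4,-0.02,0],"turn": 0,"gripper": 0},
    {"slide": [0.6,-0.03,0],"turn": 0,"gripper": 0},
    {"slide": [0.8,-0.04,0],"turn": 0,"gripper": 0},
    {"slide": [1,-0.06,0],"turn": 0,"gripper": 0},
  ],
)

```text
time_s: 19.22
tcp_pos: [0.5188, -0.1955, 0.2248]
eef_rot: [180.0, 0.0, -90.0]
contact_force: [1.0, 0.4, -2.9]
gripper_width: 0.0258
gripper_force: 60.0
```

send_rows(
  moves=[
    {"slide": [0.2,-0.01,0],"turn": 0,"gripper": 0},
    {"slide": [0.4,-0.02,0],"turn": 0,"gripper": 0},
    {"slide": [0.6,-0.03,0],"turn": 0,"gripper": 0},
    {"slide": [0.8,-0.04,0],"turn": 0,"gripper": 0},
    {"slide": [1,-0.06,0],"turn": 0,"gripper": 0},
  ],
)

```text
time_s: 19.63
tcp_pos: [0.5278, -0.3453, 0.2247]
eef_rot: [180.0, 0.0, -90.0]
contact_force: [1.0, 0.1, -2.3]
gripper_width: 0.0258
gripper_force: 60.0
```

send_rows(
  moves=[
    {"slide": [0.15,-0.01,0],"turn": 0,"gripper": 0},
    {"slide": [0.3,-0.02,0],"turn": 0,"gripper": 0},
    {"slide": [0.39,-0.03,0],"turn": 0,"gripper": 0},
    {"slide": [0.39,-0.04,0],"turn": 0,"gripper": 0},
    {"slide": [0.39,-0.04,0],"turn": 0,"gripper": 0},
  ],
)

```text
time_s: 20.05
tcp_pos: [0.5346, -0.4025, 0.2241]
eef_rot: [179.9, 0.0, -90.1]
contact_force: [0.2, 1.6, -3.0]
gripper_width: 0.0259
gripper_force: 60.0
```

```bash
python3 - <<'E'
from look import *
for i in range(6): d=cap('wrist')
s=get_state(); print(s['tcp_pos'],s['eef_rot'],s['time_s'],s['gripper_force'],s['gripper_width'])
E
```

```text
[ 0.53562685 -0.40134042  0.22514419] [-1.79970088e+02 -5.43400196e-03 -8.99367245e+01] 20.35 59.9991112947464 0.025865629693501722
```

send_rows(
  moves=[
    {"slide": [0,0,0.2],"turn": 0,"gripper": 0},
    {"slide": [0,0,0.4],"turn": 0,"gripper": 0},
    {"slide": [0,0,0.6],"turn": 0,"gripper": 0},
    {"slide": [0,0,0.78],"turn": 0,"gripper": 0},
    {"slide": [0,0,0.88],"turn": 0,"gripper": 0},
  ],
)

```text
time_s: 20.77
tcp_pos: [0.534, -0.4006, 0.0894]
eef_rot: [179.8, 0.1, -90.0]
contact_force: [-0.6, 0.3, -2.6]
gripper_width: 0.0257
gripper_force: 60.0
```

send_rows(
  moves=[
    {"slide": [0,0,0.04],"turn": 0,"gripper": 0},
    {"slide": [0,0,0.06],"turn": 0,"gripper": 0},
    {"slide": [0,0,0.08],"turn": 0,"gripper": 0},
    {"slide": [0,0,0.095],"turn": 0,"gripper": 0},
    {"slide": [0,0,0.105],"turn": 0,"gripper": 0},
  ],
)

```text
time_s: 21.18
tcp_pos: [0.5363, -0.4024, 0.0781]
eef_rot: [-179.9, -0.1, -90.0]
contact_force: [0.5, -0.1, -3.2]
gripper_width: 0.0259
gripper_force: 60.0
```

```bash
python3 - <<'E'
from look import *
for i in range(4):
    d=cap('wrist'); s=get_state(); print(s['tcp_pos'].round(4),s['contact_force'].round(2))
E
```

```text
[ 0.5359 -0.4023  0.0777] [ 0.01 -0.08 -2.41]
[ 0.5358 -0.4023  0.0777] [-0.57  0.31 -2.92]
[ 0.5358 -0.4024  0.0778] [-0.35 -0.41 -2.45]
[ 0.5358 -0.4024  0.0777] [-0.53  0.14 -2.82]
```

send_rows(
  moves=[
    {"slide": [0,0,0.006],"turn": 0,"gripper": 0},
    {"slide": [0,0,0.012],"turn": 0,"gripper": 0},
    {"slide": [0,0,0.018],"turn": 0,"gripper": 0},
    {"slide": [0,0,0.024],"turn": 0,"gripper": 0},
    {"slide": [0,0,0.024],"turn": 0,"gripper": 0},
  ],
)

```text
time_s: 21.8
tcp_pos: [0.5356, -0.4024, 0.0738]
eef_rot: [-180.0, -0.0, -90.0]
contact_force: [-1.1, 0.2, 0.6]
gripper_width: 0.0257
gripper_force: 60.0
```

```bash
python3 - <<'E'
from look import *
for i in range(3):
    d=cap('wrist'); s=get_state(); print(s['tcp_pos'].round(4),s['contact_force'].round(2))
E
```

```text
[ 0.5357 -0.4024  0.0739] [-0.61 -0.34  1.43]
[ 0.5356 -0.4024  0.0738] [-1.28 -0.34  0.77]
[ 0.5356 -0.4024  0.0738] [-1.28  0.32  2.19]
```

Standing on the bench; release it (opening to full), then raise.

send_rows(
  moves=[
    {"slide": [0,0,0],"turn": 0,"gripper": 0.5},
    {"slide": [0,0,0],"turn": 0,"gripper": 1},
    {"slide": [0,0,0],"turn": 0,"gripper": 1},
    {"slide": [0,0,0],"turn": 0,"gripper": 1},
    {"slide": [0,0,0],"turn": 0,"gripper": 1},
  ],
)

```text
time_s: 22.37
tcp_pos: [0.5355, -0.4022, 0.0733]
eef_rot: [-180.0, -0.0, -90.0]
contact_force: [-0.6, 0.2, 0.1]
gripper_width: 0.0534
gripper_force: 0.0
```

send_rows(
  moves=[
    {"slide": [0,0,0],"turn": 0,"gripper": 1},
    {"slide": [0,0,0],"turn": 0,"gripper": 1},
    {"slide": [0,0,-0.05],"turn": 0,"gripper": 1},
    {"slide": [0,0,-0.15],"turn": 0,"gripper": 1},
    {"slide": [0,0,-0.3],"turn": 0,"gripper": 1},
  ],
)

```text
time_s: 22.78
tcp_pos: [0.5343, -0.4015, 0.1173]
eef_rot: [179.8, 0.1, -90.0]
contact_force: [0.4, -0.3, 0.0]
gripper_width: 0.0854
gripper_force: 0.0
```

send_rows(
  moves=[
    {"slide": [0,0,-0.15],"turn": 0,"gripper": 1},
    {"slide": [0,0,-0.3],"turn": 0,"gripper": 1},
    {"slide": [0,0,-0.5],"turn": 0,"gripper": 1},
    {"slide": [0,0,-0.7],"turn": 0,"gripper": 1},
    {"slide": [0,0,-0.7],"turn": 0,"gripper": 1},
  ],
)

```text
time_s: 23.2
tcp_pos: [0.5379, -0.4042, 0.2315]
eef_rot: [-179.5, -0.3, -90.0]
contact_force: [0.8, -0.1, 1.4]
gripper_width: 0.0875
gripper_force: 0.0
```

```bash
python3 - <<'E'
from look import *
for i in range(5): cap('wrist')
print(bore('side',(.605,.198)),bore('scene',(.605,.198)))
d=cap('side'); h=cv2.cvtColor(d['img'],cv2.COLOR_RGB2HSV); m=((h[...,0]>12)&(h[...,0]<30)&(h[...,1]>120)).astype('uint8')[205:255,200:245]; k=cv2.connectedComponentsWithStats(m); i=1+np.argmax(k[2][1:,4]); print('stack px',k[3][i]+[200,205],k[2][i])
s=get_state(); print(s['tcp_pos'],s['contact_force'],s['gripper_width'],s['time_s'])
save('side11.png',d['img']); cv2.imwrite('pics/fin.png',cv2.resize(d['img'][100:330,150:400,::-1],None,fx=2.5,fy=2.5))
E
```

```text
[[0.6032, 0.1984, 11, 14, 27, 19, 395]] []
stack px [222.62371134 228.4467354 ] [  9   7  27  30 582]
[ 0.53507594 -0.40197937  0.22234109] [-0.50122088  0.1737727  -0.30354625] 0.08777172777081095 23.6
```

View pics/fin.png

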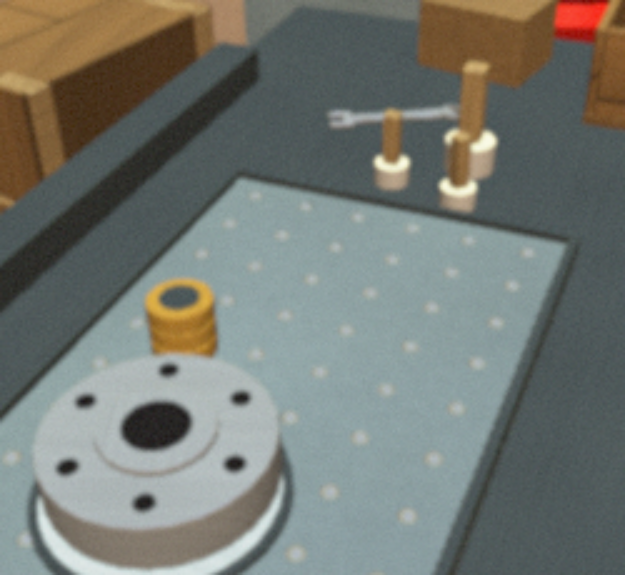

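The picture shows the flange on the disc (bore at crop (156,426)), the stack upright at (180,315), and the pusher upright on the bench at (470,120). Handing in.

```bash
python3 -c "
from plant import order
print(order.close_job())"
```

```text
the job is handed in; nothing more can be done
None
```

The job is handed in (no verdict was returned): the flange rests about 3 mm from the disc centre, the stack stands where it was and the pusher is upright on the bench and released, but the push was not fully unbroken — past the plate's middle the foot left the rim for about 0.4 s while I re-aimed, plus brief lapses at the camera looks that followed, with the flange still moving.

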